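# Clamp a ruler compass in the quick-release calibrating vise

## Task

The ruler compass lies loose in the cradle of the small calibrating vise. Squeeze the brass release lever towards its thumb lug and, keeping it squeezed, slide the moving jaw up until it carries the compass home against the fixed jaw; then let the lever go so that its pin drops into the rack. Wind the crank clockwise (seen from the crank end) until the jaw bites and about an eighth of a turn more, no tighter because acrylic cracks; let go, and leave everything else on the bench where it is.

Things in the scene. Friction and masses are not known exactly. Their poses are not given: they have to be found in the camera images.
- vise: Small cast vise bolted to the bench; 255 mm long bed, 60 wide, 22 high. Origin: on the bench, on its centre line, 130 mm behind the fixed jaw's face. x: level, the closing direction from crank to fixed jaw; y: left of x; z: up. Along the bed's -y side runs a rack of square teeth, 6 mm pitch, 4 mm deep. Loose items beside it stay at least 65 mm from the centre line.
- fixed_face (a point): Centre of the clamping height on the fixed jaw's rubber face, 69 mm above the bench. x axis: the closing direction, into the jaw. The fixed jaw is 84 mm wide, its top 92 mm high. A compass that lies home has its middle 30 mm before this point.
- pinch (a point): Where to squeeze, on the brass carriage, 86 mm above the bench: half-way between thumb lug (its outer face 20 mm to +y) and lever paddle (outer edge 34 mm to -y when free, 20 mm when squeezed). Both are 24 mm long along x, 6 thick, free on their outsides from 45 mm up to their tops at 103 mm. Squeeze along y; the lever's spring needs 5 to 9 N. The carriage slides along x against 3 N.
- release_lever (a joint): Angle of the release lever: 0 let go with its pin down in the rack (carriage locked both ways), about 0.17 when the pin stands on top of a tooth (not locked: it drops in when the carriage is moved some mm, which winding the screw also does, pushing the carriage back), above 0.22 clear of the rack, 0.30 fully squeezed. It springs back.
- jaw: Moving jaw, a grey plate 76 mm wide, 28 to 90 mm above the bench. Origin: on the screw's axis (82 mm above the bench) at the plate's back; x as the vise's. Its rubber face is 22 mm ahead of the origin. Jaw, lever, screw and crank all ride on the carriage. Pressed on the compass it gives about 1 mm for 27 N.
- crank_grip (a point): Middle of the crank's wooden revolving grip: 16 mm thick, 40 long, parallel to the screw (x), behind the crank arm on the side away from the jaws. It turns freely on its pin, so it can be held at one attitude from above, across it (along y), all the way round. It circles the screw's axis at 30 mm and moves 1.91 mm per rad towards the jaw. Below it lies the bed, 22 mm high.
- screw (a joint): Turn of the screw in rad; larger is tighter (right-handed about the vise's x, clockwise seen from the crank end: over the top towards -y). The crank points up at 1.5. 12 mm a turn, range -0.3 to 9.6. Runs free with about 1.5 N at the grip; the drag grows with the clamping force, about 11 N at the grip for 55 N on the compass. At standstill friction holds it and the drag does not show. It stays where it is left.
- compass_mid (a point): Middle of the compass's base plate: blue acrylic, 60 mm along the vise's x, 110 along y, 6 thick, 66 to 72 mm above the bench on the cradle block; on it a round black capsule 50 mm wide, top at 80 mm. At the start it lies 5 to 12 mm short of the fixed jaw, turned up to 4 degrees. 0.1 to 0.16 kg.
- compass: The same compass; origin on the underside of its plate, x across it (the vise's x when square), z up.
- bezel_a: Bystander: grey aluminium ring, 60 mm wide, 11 high; origin at its underside.
- bezel_b: Bystander: a second such ring.
- tripod_knob: Bystander: stainless star knob, 43 mm wide, with a stud, 32 mm high; origin at its underside.
- screw_jar: Bystander: small jar, 48 mm wide, 50 high; origin at its underside.
- screwdriver: Bystander: screwdriver, 170 mm long, lying beyond the fixed jaw.
- mallet: Bystander: round beech mallet, 84 mm wide and 235 high, standing on its head beyond the fixed jaw.
Not all that is in view belongs to the job. Of the things like the compass, leave any that is orange or turquoise; of the rest the larger one is meant.

How it is judged:
On the way, in this order (a step that is already met when the one before it is completed fails the run):
1. with the lever held squeezed, the jaw has carried the compass to within 3 mm of home (value of joint release_lever above 0.2 rad and contact force between jaw and compass above 0.5 N and x of compass_mid in the frame of fixed_face above -0.033 m), for 0.1 s.
2. lever let go with its pin down in the rack, compass still within 4 mm of home (value of joint release_lever below 0.06 rad and x of compass_mid in the frame of fixed_face above -0.034 m), for 0.2 s.
At the end, for the whole second after the job is handed in: The jaw holds the compass with 25 to 100 N, the lever's pin is down in the rack, the compass lies home against the fixed jaw (within 2.5 mm), square (within 0.04 rad), flat and still; it was never squeezed over 120 N and no bystander moved over 15 mm (contact force between jaw and compass between 25 and 100 N and value of joint release_lever below 0.06 rad and x of compass_mid in the frame of fixed_face above -0.0325 m and angle between the x axis of compass and the x axis of vise, either way round below 0.04 rad and angle between compass's own z axis and vertical below 0.06 rad and linear speed of compass below 0.01 m/s); the robot touches nothing.
It fails at once if the compass is squeezed with more than 120 N (contact force between jaw and compass above 120 N).
It fails at once if a bystander is moved by more than 15 mm (distance of any of bezel_a, bezel_b, tripod_knob, mallet, screwdriver, screw_jar from where it was at the start of the episode above 0.015 m).
It also fails if it takes over 58 s, if anything falls off the work surface, if the arm or the gripper's body presses on something with over 40 N, if the wrist force passes 120 N, or if a joint passes its speed limit or range.

## Robot

A 7-joint arm with a two-finger parallel gripper is mounted at the origin on the work surface. World frame = base frame: x ahead of the robot, y to its left, z up, the work surface at z = 0. Lengths are in m, angles in rad, forces in N, time in s.
With the tool pointing down it reaches from about 0.35 to 0.9 m from the base axis. Payload 7.2 kg.
Tool frame: the origin (TCP) lies midway between the tips of the shut fingers; the grasp point (between the pads) lies 19 mm behind it (r.grasp_offset is the distance from the TCP to the grasp point, in m); x points along the fingers, z is the direction in which the jaws open and shut, and the axes are right-handed (so a half turn about x gives the same grasp; the last joint's range is limited). The gripper opens to 88 mm and grips with 3 to 60 N. Pads are 20 mm wide; open, the fingers measure 115 mm over their backs; the gripper's body (75 mm by 178 mm) begins 61 mm behind the grasp point.
Start: joints at [1.195, 0.411, -0.013, 1.596, 0.006, 1.134, -0.082], TCP at [0.189, -0.596, 0.223] pointing down, gripper open.
Joint ranges: [-2.95, 2.95], [-0.29, 1.99], [-1.47, 1.44], [0.14, 2.54], [-1.03, 4.17], [0.13, 1.85], [-2.86, 2.86]. Speed limits (rad/s): [2.39, 2.39, 3.01, 3.01, 3.14, 3.14, 3.14].

## Interface

Orientations are given as a unit quaternion [w, x, y, z].
In Python, from rig import r, optics gives the robot as it stands. Calls block until the motion is done:
- r.move_to(position, orientation): joint-space move of the TCP to a pose.
- r.move_linear(position, rot=None, feed=0.15, guard=None): straight line of the TCP; rot=None keeps the orientation; feed is the mean speed in m/s. With guard (N) it stops when the force on the tool has changed by that much, and returns True; else False.
- r.set_joints(angles): joint-space move.
- r.gripper_to(opening, strength=None): finger opening in m; strength is the grip in N (None keeps the last); returns when the fingers have stopped.
- r.sleep(seconds).
- r.solve_ik(position, orientation): joint angles nearest the present ones, or None.
- r.observe(): the state.
- optics.capture(name): name is "scene" or "top" or "wrist"; returns the picture (480x640x3 uint8, blue, green, red); there is no depth.
- optics.get_calibration(name): a dict with "fovy" (degrees; the focal length in pixels is half the picture's height over the tangent of half this angle, whatever the lens; pixels are square), "cx", "cy" (the principal point, pixels), "dist_coeffs" ([k1, k2, p1, p2, k3] as OpenCV has them; the pictures are not rectified), "R" (3x3) and "t" (3): a world point X has camera coordinates R X + t. Camera axes: x right, y down, z forward; pixel columns grow to the right and rows downward; lengths in m; the calibration is good to about 2 mm. A picture is of the moment at which its call begins: read the wrist's pose just before it. get_calibration takes no time and is no camera call; for the wrist camera it gives the pose at the moment of the call.
A pose or a line that the arm cannot do raises r.PlanningError and nothing moves.
- r.finish_job(): hands the job in, once; it reports no verdict.
The state is a dict: "time": time; "q": joint angles; "qd": joint speeds; "joint_efforts": joint torques, N m; "tool_pos": TCP position; "eef_rot": TCP orientation; "ft_force": force on the tool from outside, world axes, zero at the start; "ft_torque": the same for the moment, N m; "gripper_width": finger opening in m.
Only numpy, scipy, OpenCV 4.12 (cv2) and the standard library are available. Lean on these libraries where they do the work, as an engineer would, in place of code of your own. Each camera call takes 0.05 s, during which the arm holds its last target.

## Working session

There is one attempt and no reset: what is moved stays moved. The work goes in short steps, each a Python script; the robot and the scene stay as the last script left them, time stands still between calls to the robot, and variables do not carry over. Pictures are saved under pics/ and viewed, and the job is handed in when it is done.

```bash
ls; mkdir -p pics; python3 - <<'E'
from rig import r, optics
import cv2, numpy as np
for n in ("scene","top","wrist"):
    c=optics.get_calibration(n); print(n,{k:np.round(v,4).tolist() for k,v in c.items()})
    cv2.imwrite(f"pics/{n}0.png",optics.capture(n))
o=r.observe(); print(o['time'],o['tool_pos'],o['eef_rot'],o['ft_force'])
E
```

```text
pics
scene {'fovy': 43.7616, 'cx': 321.8776, 'cy': 251.6141, 'dist_coeffs': [-0.1857, 0.0, 0.0, 0.0, 0.0], 'R': [[0.7088, 0.7052, 0.0161], [0.3729, -0.3552, -0.8572], [-0.5988, 0.6136, -0.5148]], 't': [-0.4445, -0.0635, 1.5099]}
top {'fovy': 56.1954, 'cx': 320.7228, 'cy': 236.1323, 'dist_coeffs': [-0.043, 0.0, 0.0, 0.0, 0.0], 'R': [[0.0061, -1.0, -0.0023], [-0.991, -0.0058, -0.1338], [0.1338, 0.0031, -0.991]], 't': [0.1086, 0.5359, 0.7044]}
wrist {'fovy': 69.6207, 'cx': 314.26, 'cy': 239.984, 'dist_coeffs': [-0.0001, 0.0, 0.0, 0.0, 0.0], 'R': [[0.3036, -0.9528, -0.0011], [-0.9095, -0.2901, 0.2977], [-0.284, -0.0894, -0.9547]], 't': [-0.6252, -0.038, 0.3913]}
0.15 [ 0.18922627 -0.59524494  0.22199804] [ 0.57037501  0.41766548  0.57113552 -0.41717157] [ 0.43610934  0.48192517 -0.19196861]
```

View pics/scene0.png

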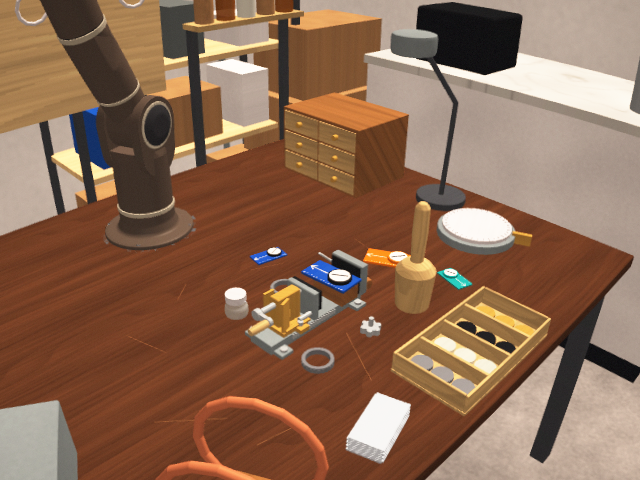

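View pics/top0.png

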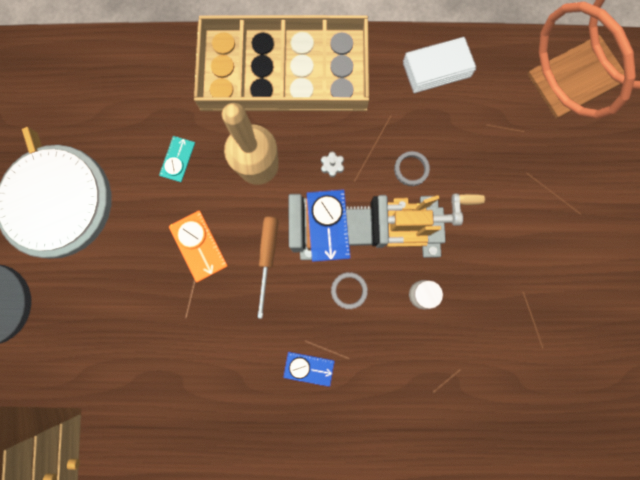

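View pics/wrist0.png

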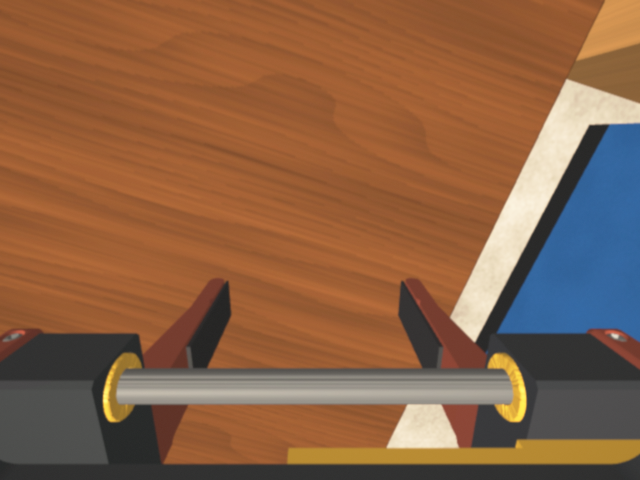

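Candidates like the compass, in top view: large blue in the vise (328,225), small blue on the bench (309,369), orange (198,246), turquoise (177,159). The orange and turquoise ones are excluded. Of the two blues, the larger is in the cradle, so that is the one meant. Close crop next.

```bash
python3 - <<'E'
import cv2
a=cv2.imread('pics/top0.png')[145:305,270:500]; cv2.imwrite('pics/topc.png',cv2.resize(a,None,fx=3.4,fy=3.4,interpolation=cv2.INTER_CUBIC))
a=cv2.imread('pics/scene0.png')[230:380,220:420]; cv2.imwrite('pics/scc.png',cv2.resize(a,None,fx=4,fy=4,interpolation=cv2.INTER_CUBIC))
E
```

```text
(no output)
```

View pics/topc.png

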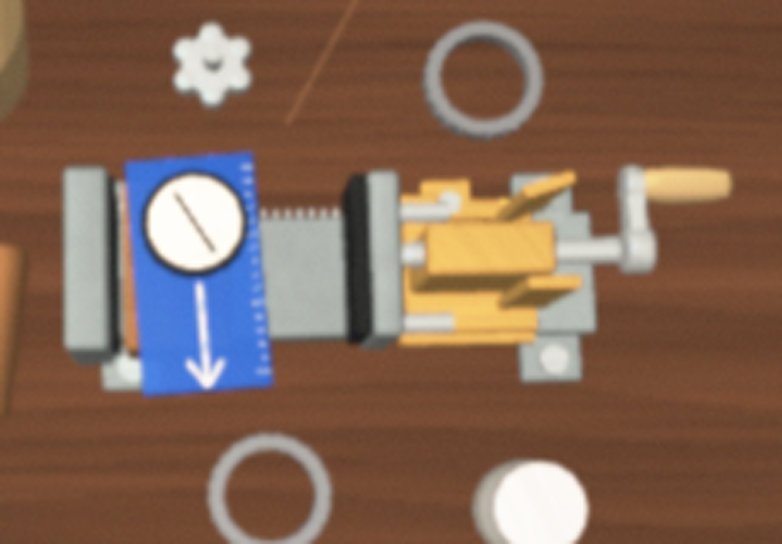

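View pics/scc.png

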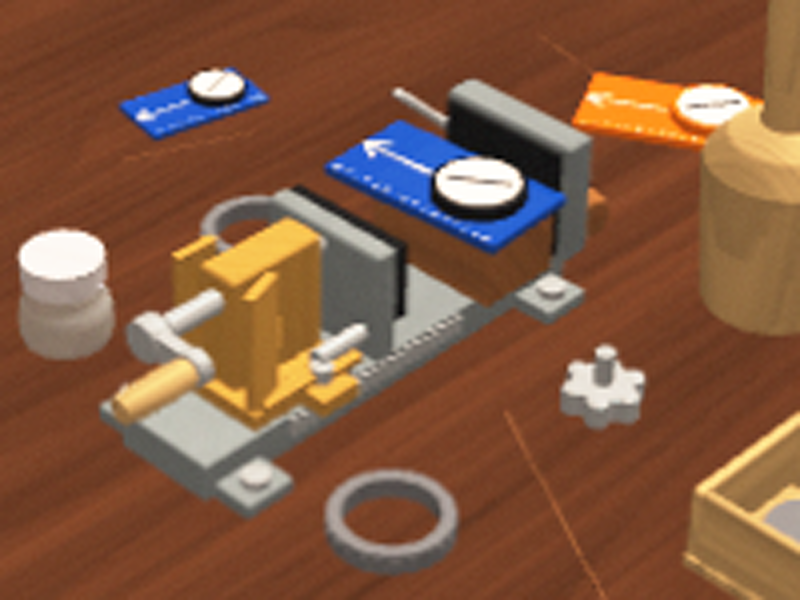

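The crop shows the large blue compass in the cradle. The jaws are at crop x≈110 (fixed) and ≈370 (moving), the lever paddle is at (540,195), the thumb lug at (545,290) and the grip at (690,185). Now coarse world points.

```bash
cat > h.py <<'E'
import numpy as np, cv2
from rig import r, optics
def K(c):
    f=240/np.tan(np.radians(c['fovy'])/2); return np.array([[f,0,c['cx']],[0,f,c['cy']],[0,0,1.]])
def ray(c,px):
    u=cv2.undistortPoints(np.array(px,float).reshape(-1,1,2),K(c),np.array(c['dist_coeffs'],float))[:,0]
    R=np.array(c['R']);t=np.array(c['t']); d=np.c_[u,np.ones(len(u))]@R; return -R.T@t,d
def onz(c,px,z):
    o,d=ray(c,px); return o+d*((z-o[2])/d[:,2])[:,None]
def two(c1,p1,c2,p2):
    o1,d1=ray(c1,[p1]);o2,d2=ray(c2,[p2]);d1=d1[0]/np.linalg.norm(d1);d2=d2[0]/np.linalg.norm(d2)
    s=np.linalg.lstsq(np.c_[d1,-d2],o2-o1,rcond=None)[0]; a=o1+s[0]*d1;b=o2+s[1]*d2; return (a+b)/2,np.linalg.norm(a-b)
def proj(c,P):
    return cv2.projectPoints(np.array(P,float).reshape(-1,1,3),cv2.Rodrigues(np.array(c['R']))[0],np.array(c['t']),K(c),np.array(c['dist_coeffs'],float))[0][:,0]
E
python3 - <<'E'
from h import *
np.set_printoptions(precision=4,suppress=True)
c=optics.get_calibration('top'); R=np.array(c['R']);print('cam',-R.T@c['t'])
def P(n,pts,z): print(n,onz(c,np.array(pts,float)/3.4+[270,145],z).tolist())
P('fix top',[(65,168),(67,345),(105,168),(108,345)],.092)
P('jaw top',[(370,173),(398,173),(370,338),(400,338)],.090)
P('comp',[(126,162),(252,153),(272,382),(144,394)],.072)
P('lug/lever top',[(575,175),(545,181),(581,279),(548,283)],.103)
P('grip',[(640,185),(730,184)],.09)
c=optics.get_calibration('wrist');o=r.observe();print('wristcam',-np.array(c['R']).T@c['t'],o['tool_pos'])
from scipy.spatial.transform import Rotation as Ro
q=o['eef_rot'];print(Ro.from_quat(q,scalar_first=True).as_matrix());print(np.array(c['R']))
E
```

```text
cam [0.4361 0.1095 0.77  ]
fix top [[0.5923360963130052, 0.16077878395657264, 0.09199999999999997], [0.51157322289406, 0.15861344569695285, 0.09199999999999997], [0.5924292704447505, 0.14262571619581774, 0.09199999999999997], [0.511682756647577, 0.14030393482050674, 0.09199999999999997]]
jaw top [[0.5912818042689609, 0.022173755029144995, 0.08999999999999997], [0.5913672916407879, 0.009420328263912536, 0.08999999999999997], [0.5157396757409843, 0.02304775337679993, 0.08999999999999997], [0.5158155765512175, 0.009586606059314606, 0.08999999999999997]]
comp [[0.5999577100889851, 0.13382383774802722, 0.07199999999999995], [0.6045983635384999, 0.07495520285007287, 0.07199999999999995], [0.49730283826646554, 0.06589726257226464, 0.07199999999999995], [0.4914546308322142, 0.12447447270936053, 0.07199999999999995]]
lug/lever top [[0.5880602538279386, -0.06794433950880704, 0.10299999999999998], [0.5852194675959728, -0.05439293818301244, 0.10299999999999998], [0.5410305450986621, -0.06918370545865865, 0.10299999999999998], [0.5391483694780993, -0.05445344552162612, 0.10299999999999998]]
grip [[0.5865971240174402, -0.10105478011399821, 0.08999999999999997], [0.587397731989228, -0.14249865613817614, 0.08999999999999997]]
wristcam [ 0.2663 -0.5717  0.3843] [ 0.1892 -0.5952  0.222 ]
[[-0.0005  0.953   0.303 ]
 [ 0.0012  0.303  -0.953 ]
 [-1.     -0.0001 -0.0013]]
[[ 0.3036 -0.9528 -0.0008]
 [-0.9095 -0.2901  0.2977]
 [-0.2839 -0.0896 -0.9547]]
```

```bash
cat >> h.py <<'E'
from scipy.spatial.transform import Rotation as Ro
def quat(yaw=0.,sgn=1):
    # tool x down, tool z along sgn*world x rotated by yaw about world z
    z=np.array([np.cos(yaw),np.sin(yaw),0])*sgn; x=np.array([0,0,-1.]); y=np.cross(z,x)
    return Ro.from_matrix(np.c_[x,y,z]).as_quat(scalar_first=True)
E
python3 - <<'E'
from h import *
np.set_printoptions(precision=3,suppress=True)
for s in (1,-1):
  for p in [(.5525,-.17,.25),(.5525,-.055,.067),(.5525,.03,.067),(.585,-.12,.08),(.53,-.12,.05)]:
    print(s,p,r.solve_ik(p,quat(0,s)))
r.move_to((.5525,-.17,.25),quat(0,1))
c=optics.get_calibration('wrist');im=optics.capture('wrist');cv2.imwrite('pics/w1.png',im);np.save('w1.npy',c,allow_pickle=True)
o=r.observe();print(o['time'],o['tool_pos'],o['q'],o['ft_force'])
E
```

```text
1 (0.5525, -0.17, 0.25) [ 0.637  0.364 -0.555  1.65   0.204  1.186  0.035]
1 (0.5525, -0.055, 0.067) [ 0.486  0.563 -0.631  1.883  0.438  0.837 -0.372]
1 (0.5525, 0.03, 0.067) [ 0.344  0.565 -0.647  1.887  0.449  0.838 -0.535]
1 (0.585, -0.12, 0.08) [ 0.561  0.599 -0.611  1.771  0.424  0.905 -0.235]
1 (0.53, -0.12, 0.05) [ 0.571  0.559 -0.575  1.925  0.423  0.779 -0.241]
-1 (0.5525, -0.17, 0.25) [-0.624  0.573  1.263  1.729 -0.571  1.272 -2.37 ]
-1 (0.5525, -0.055, 0.067) [-0.79   0.876  1.248  1.965 -0.972  1.08  -2.239]
-1 (0.5525, 0.03, 0.067) [-0.946  0.873  1.248  1.97  -0.97   1.077 -2.392]
-1 (0.585, -0.12, 0.08) [-0.644  0.91   1.246  1.852 -0.964  1.146 -2.18 ]
-1 (0.53, -0.12, 0.05) [-0.674  0.9    1.246  2.004 -1.016  1.061 -2.074]
2.2167 [ 0.552 -0.172  0.25 ] [ 0.639  0.365 -0.553  1.65   0.204  1.186  0.035] [-0.244 -0.633  0.042]
```

View pics/w1.png

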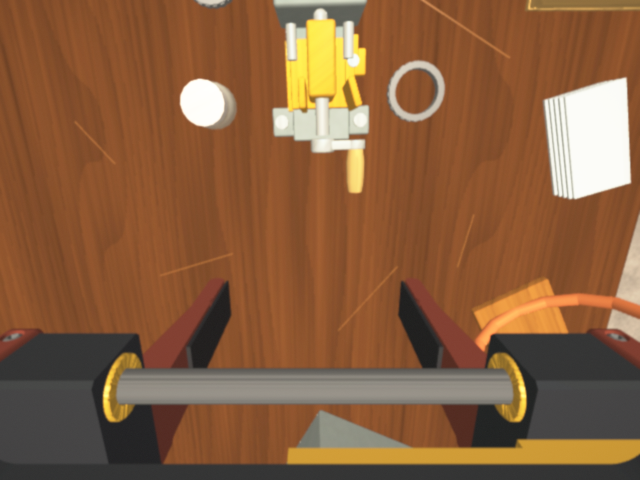

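The wrist view shows the vise at the top (320,80), lever at (353,90), lug at (290,90), and grip at (355,168). I'll go closer for a better second view.

```bash
python3 - <<'E'
from h import *
r.move_linear((.5525,-.12,.20),feed=.2)
c=optics.get_calibration('wrist');im=optics.capture('wrist');cv2.imwrite('pics/w2.png',im);np.save('w2.npy',c,allow_pickle=True)
cv2.imwrite('pics/w2c.png',cv2.resize(im[0:280,220:440],None,fx=2.1,fy=2.1,interpolation=cv2.INTER_CUBIC))
o=r.observe();print(o['time'],o['tool_pos'])
E
```

```text
2.7667 [ 0.55300962 -0.1213946   0.20082097]
```

View pics/w2c.png

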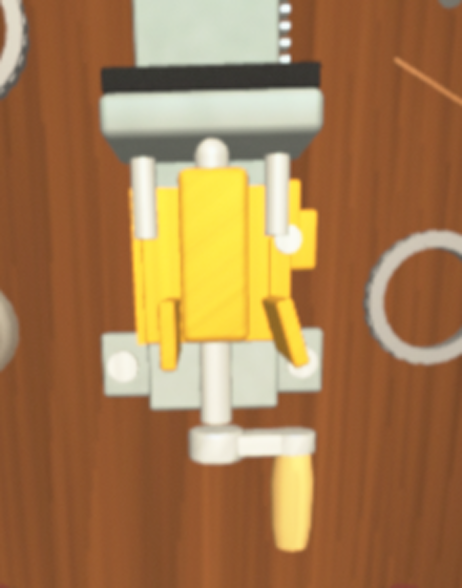

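```bash
python3 - <<'E'
from h import *
np.set_printoptions(precision=4,suppress=True)
c=np.load('w2.npy',allow_pickle=True).item(); R=np.array(c['R']);print('cam',-R.T@c['t'])
def P(n,pts,z): print(n,z,'\n',onz(c,np.array(pts,float)/2.1+[220,0],z))
P('lug top corners',[(162,302),(178,302),(162,369),(178,369)],.103)
P('lever top',[(265,300),(290,300),(292,365),(310,362)],.103)
P('jaw top plate back edge, front edge',[(103,132),(322,132),(101,93),(322,93)],.090)
P('rubber front',[(103,68),(320,64)],.088)
P('screw shaft',[(201,342),(229,342),(202,422),(231,422)],.082)
P('hub',[(190,445),(240,445)],.082)
for z in (.075,.082,.09,.1,.11): P('grip',[(292,455),(292,551),(273,500),(313,500)],z)
P('bed sides',[(135,5),(278,5),(152,405),(276,405)],.022)
E
```

```text
cam [ 0.5517 -0.0399  0.3625]
lug top corners 0.103 
 [[ 0.5391 -0.0479  0.103 ]
 [ 0.5446 -0.0479  0.103 ]
 [ 0.5388 -0.0708  0.103 ]
 [ 0.5444 -0.0708  0.103 ]]
lever top 0.103 
 [[ 0.5746 -0.0472  0.103 ]
 [ 0.5832 -0.0472  0.103 ]
 [ 0.5848 -0.0693  0.103 ]
 [ 0.5911 -0.0683  0.103 ]]
jaw top plate back edge, front edge 0.09 
 [[0.5192 0.0073 0.09  ]
 [0.5936 0.0074 0.09  ]
 [0.519  0.0191 0.09  ]
 [0.593  0.0191 0.09  ]]
rubber front 0.088 
 [[0.5197 0.027  0.088 ]
 [0.5922 0.0282 0.088 ]]
screw shaft 0.082 
 [[ 0.5527 -0.0631  0.082 ]
 [ 0.5633 -0.0631  0.082 ]
 [ 0.5531 -0.0938  0.082 ]
 [ 0.5645 -0.0938  0.082 ]]
hub 0.082 
 [[ 0.5484 -0.103   0.082 ]
 [ 0.5681 -0.103   0.082 ]]
grip 0.075 
 [[ 0.5898 -0.1087  0.075 ]
 [ 0.5914 -0.1505  0.075 ]
 [ 0.5827 -0.1279  0.075 ]
 [ 0.5992 -0.1279  0.075 ]]
grip 0.082 
 [[ 0.5889 -0.107   0.082 ]
 [ 0.5905 -0.1478  0.082 ]
 [ 0.5819 -0.1257  0.082 ]
 [ 0.5981 -0.1257  0.082 ]]
grip 0.09 
 [[ 0.5878 -0.1051  0.09  ]
 [ 0.5894 -0.1447  0.09  ]
 [ 0.581  -0.1233  0.09  ]
 [ 0.5968 -0.1233  0.09  ]]
grip 0.1 
 [[ 0.5865 -0.1027  0.1   ]
 [ 0.588  -0.1409  0.1   ]
 [ 0.58   -0.1202  0.1   ]
 [ 0.5951 -0.1202  0.1   ]]
grip 0.11 
 [[ 0.5852 -0.1003  0.11  ]
 [ 0.5866 -0.137   0.11  ]
 [ 0.5789 -0.1172  0.11  ]
 [ 0.5935 -0.1172  0.11  ]]
bed sides 0.022 
 [[ 0.5259  0.0656  0.022 ]
 [ 0.5838  0.0656  0.022 ]
 [ 0.5298 -0.0972  0.022 ]
 [ 0.5883 -0.0972  0.022 ]]
```

```bash
python3 - <<'E'
from h import *
np.set_printoptions(precision=4,suppress=True)
q=quat(.02,1)
def st(n):
    o=r.observe(); print(n,round(o['time'],2),o['tool_pos'],o['ft_force'],o['ft_torque'],round(o['gripper_width'],4))
r.gripper_to(.088,30)
r.move_linear((.5583,-.0594,.18),rot=q,feed=.15); st('above')
print(r.move_linear((.5583,-.0594,.069),feed=.1,guard=6)); st('down')
im=optics.capture('wrist');cv2.imwrite('pics/w3.png',im)
im=optics.capture('scene');cv2.imwrite('pics/s3.png',cv2.resize(im[200:380,190:430],None,fx=3.2,fy=3.2,interpolation=cv2.INTER_CUBIC))
for w in (.06,.055,.05): r.gripper_to(w,10); st(w)
E
```

```text
above 3.56 [ 0.5584 -0.06    0.1801] [ 0.9132 -0.4801  1.0442] [-0.0906 -0.0829 -0.0886] 0.0879
False
down 4.82 [ 0.5588 -0.0594  0.0696] [-0.19   -0.1577  0.2494] [-0.0377 -0.0391  0.0678] 0.0879
0.06 5.54 [ 0.5591 -0.0594  0.0692] [ 4.7513 -0.4916 -1.106 ] [-0.0951 -1.0119  0.061 ] 0.0602
0.055 5.87 [ 0.5586 -0.0593  0.0692] [ 5.0642 -1.077  -1.2239] [-0.0047 -1.1417  0.003 ] 0.055
0.05 6.19 [ 0.5587 -0.059   0.0692] [ 4.6499  0.0236 -0.9749] [ 0.1319 -1.2861  0.056 ] 0.05
```

View pics/w3.png

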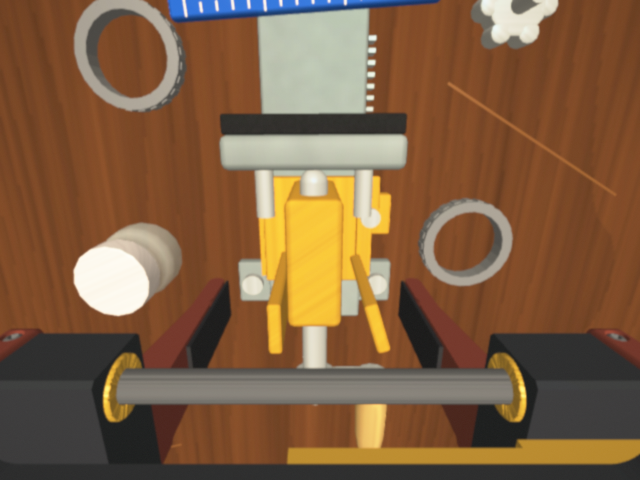

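View pics/s3.png

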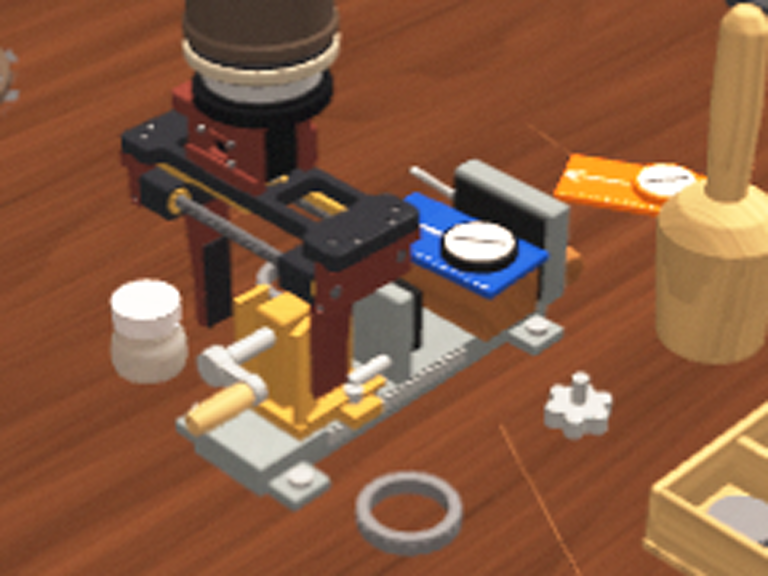

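Fingers straddle lug and lever as intended, and the lever spring shows about 5 N. Squeezing fully now.

```bash
python3 - <<'E'
from h import *
np.set_printoptions(precision=4,suppress=True)
def st(n):
    o=r.observe(); print(n,round(o['time'],2),o['tool_pos'],o['ft_force'],o['ft_torque'],round(o['gripper_width'],4))
for w in (.046,.043): r.gripper_to(w,30); st(w)
r.gripper_to(.036,35); st('shut')
im=optics.capture('wrist');cv2.imwrite('pics/w4.png',im)
E
```

```text
0.046 6.5 [ 0.5589 -0.0587  0.0692] [ 6.7894  1.7423 -1.1901] [ 0.315  -1.3918  0.1097] 0.0461
0.043 6.79 [ 0.559  -0.0584  0.0692] [ 6.1462  1.9178 -1.6856] [ 0.3761 -1.4543  0.1003] 0.0429
shut 7.04 [ 0.5584 -0.0584  0.0691] [ 3.2735  2.9769 -0.9897] [ 0.7967 -1.0831  0.3576] 0.0393
```

View pics/w4.png

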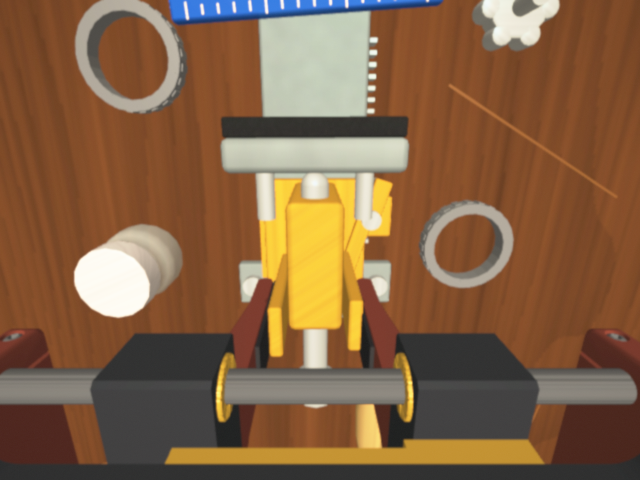

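Lever paddle is parallel to the lug and the width is 39.3 mm, so it is fully squeezed. Sliding now.

```bash
python3 - <<'E'
from h import *
np.set_printoptions(precision=4,suppress=True)
def st(n):
    o=r.observe(); print(n,round(o['time'],2),o['tool_pos'],o['ft_force'],round(o['gripper_width'],4)); return o
o=st('s'); p0=np.array(o['tool_pos']); d=np.array([-.0215,1,0])
p0[2]=.069
for k,(s,f) in enumerate([(.015,.04),(.03,.04),(.045,.03),(.075,.015)]):
    g=r.move_linear(p0+d*s,feed=f,guard=15); st((s,g))
    if g: break
r.sleep(.2); st('end')
cv2.imwrite('pics/w5.png',optics.capture('wrist'));np.save('w5.npy',optics.get_calibration('wrist'),allow_pickle=True)
cv2.imwrite('pics/t5.png',cv2.resize(optics.capture('top')[145:305,270:500],None,fx=3.4,fy=3.4,interpolation=cv2.INTER_CUBIC))
E
```

```text
s 7.09 [ 0.5584 -0.0585  0.0691] [ 3.2951  3.8511 -0.1902] 0.0395
(0.015, False) 7.64 [ 0.558  -0.0437  0.0691] [ 2.7008 -0.2973  0.8982] 0.0393
(0.03, False) 8.17 [ 0.5576 -0.0277  0.0691] [2.1191 1.0817 4.0565] 0.0392
(0.045, False) 8.82 [ 0.5573 -0.0137  0.0691] [ 1.8487 -1.3484  5.8089] 0.0392
(0.075, True) 9.71 [ 0.5572 -0.0099  0.0691] [-0.9158 -2.6282  4.0449] 0.0393
end 9.91 [ 0.5572 -0.0099  0.0691] [-2.8051 -2.8422  4.7266] 0.0395
```

View pics/w5.png

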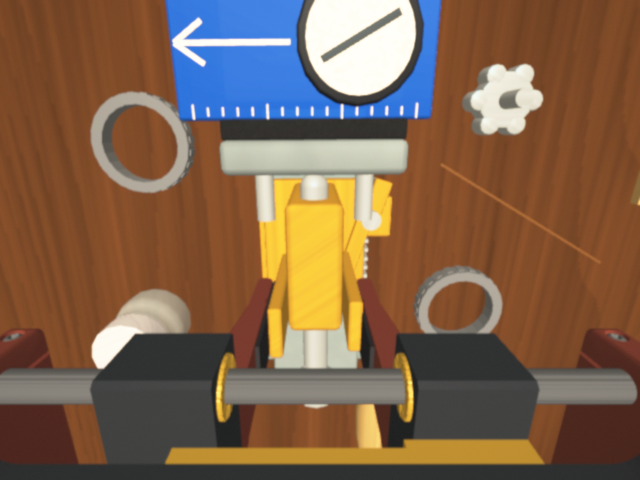

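View pics/t5.png

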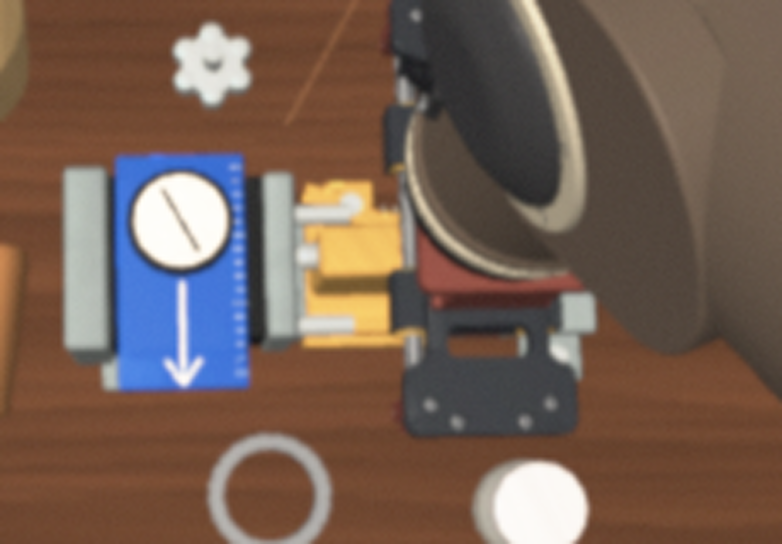

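Compass looks square and up against the fixed jaw. I'll press slightly more to confirm it's firm.

```bash
python3 - <<'E'
from h import *
np.set_printoptions(precision=4,suppress=True)
def st(n):
    o=r.observe(); print(n,round(o['time'],2),o['tool_pos'],o['ft_force'],round(o['gripper_width'],4)); return o
o=st('s');p0=np.array(o['tool_pos']);p0[2]=.069
for k in range(1,7):
    g=r.move_linear(p0+np.array([-.0215,1,0])*k*.0005,feed=.005,guard=14); o=st((k,g))
    if g: break
r.sleep(.2); st('end')
im=optics.capture('top');cv2.imwrite('pics/t6.png',im)
E
```

```text
s 10.01 [ 0.5572 -0.0099  0.0691] [-3.2987 -4.3738  3.6255] 0.0391
(1, False) 10.39 [ 0.5572 -0.0099  0.0691] [-2.0042 -4.7624  6.1967] 0.0392
(2, False) 10.64 [ 0.5572 -0.0099  0.0691] [-0.8333 -5.3901  6.2024] 0.0393
(3, False) 10.89 [ 0.5572 -0.0098  0.0691] [-0.8316 -5.3347  6.0897] 0.0389
(4, False) 11.14 [ 0.5572 -0.0098  0.0691] [-1.1604 -7.1703  6.118 ] 0.0395
(5, False) 11.39 [ 0.5572 -0.0097  0.0691] [-1.1347 -8.3554  7.1899] 0.0393
(6, False) 11.64 [ 0.5572 -0.0097  0.0691] [-1.7678 -9.9955  6.4296] 0.0394
end 11.84 [ 0.5572 -0.0097  0.0691] [-1.2223 -9.4229  6.5107] 0.0393
```

Held firmly at home (the target advanced 3 mm, the carriage moved 0.2 mm, reaction rose to about 9 N). Now letting the lever go.

```bash
python3 - <<'E'
from h import *
np.set_printoptions(precision=4,suppress=True)
def st(n):
    o=r.observe(); print(n,round(o['time'],2),o['tool_pos'],o['ft_force'],round(o['gripper_width'],4)); return o
for w in (.043,.046,.05,.055,.060,.07): r.gripper_to(w,35); st(w)
cv2.imwrite('pics/w7.png',optics.capture('wrist'));np.save('w7.npy',optics.get_calibration('wrist'),allow_pickle=True)
E
```

```text
0.043 12.2 [ 0.5589 -0.0075  0.0692] [ 4.9904 -3.7299  0.0362] 0.0431
0.046 12.49 [ 0.559  -0.0073  0.0692] [ 5.2462 -2.7567  0.2235] 0.046
0.05 12.8 [ 0.5589 -0.0071  0.0692] [ 4.6863 -2.7178 -0.5809] 0.0502
0.055 13.12 [ 0.5588 -0.0069  0.0692] [ 5.2011 -2.3702 -0.0642] 0.0552
0.06 13.45 [ 0.5579 -0.0068  0.0692] [ 5.0229 -1.9689  0.5494] 0.06
0.07 13.85 [ 0.5562 -0.0066  0.0686] [-0.5115  0.5297 -0.173 ] 0.0701
```

View pics/w7.png

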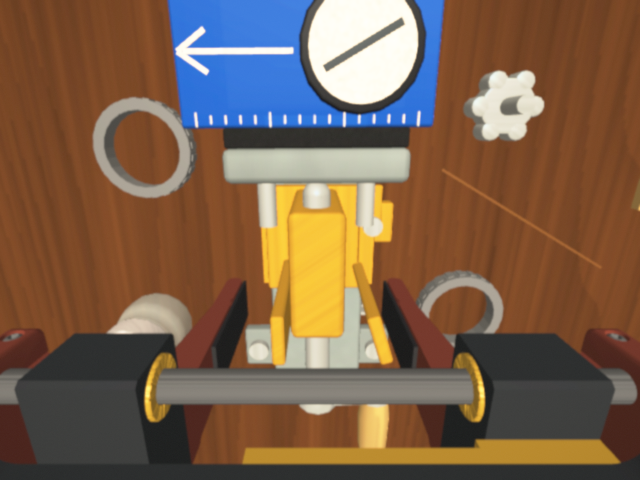

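Paddle-to-lug separation is 119 px, the same as in the free picture, so the pin is down in the rack. Next, retreat and locate the grip.

```bash
python3 - <<'E'
from h import *
np.set_printoptions(precision=4,suppress=True)
r.gripper_to(.088)
o=r.observe();p=np.array(o['tool_pos']);p[2]=.2
r.move_linear(p,feed=.15)
r.move_linear((.558,-.085,.20),feed=.15)
np.save('w8.npy',optics.get_calibration('wrist'),allow_pickle=True);a=optics.capture('wrist');cv2.imwrite('pics/w8.png',a)
r.move_linear((.50,-.16,.20),feed=.2)
np.save('w9.npy',optics.get_calibration('wrist'),allow_pickle=True);b=optics.capture('wrist');cv2.imwrite('pics/w9.png',b)
s=optics.capture('scene');cv2.imwrite('pics/s8.png',s)
t=optics.capture('top');cv2.imwrite('pics/t8.png',t)
cv2.imwrite('pics/w8c.png',cv2.resize(a[0:280,220:460],None,fx=2.1,fy=2.1,interpolation=cv2.INTER_CUBIC))
cv2.imwrite('pics/w9c.png',cv2.resize(b[0:280,300:540],None,fx=2.1,fy=2.1,interpolation=cv2.INTER_CUBIC))
cv2.imwrite('pics/s8c.png',cv2.resize(s[230:380,220:420],None,fx=4,fy=4,interpolation=cv2.INTER_CUBIC))
o=r.observe();print(o['time'],o['tool_pos'])
E
```

```text
16.925 [ 0.501  -0.1583  0.2001]
```

View pics/w8c.png

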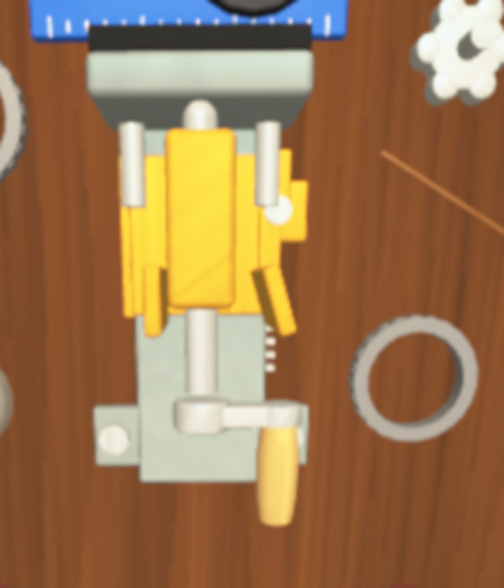

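View pics/w9c.png

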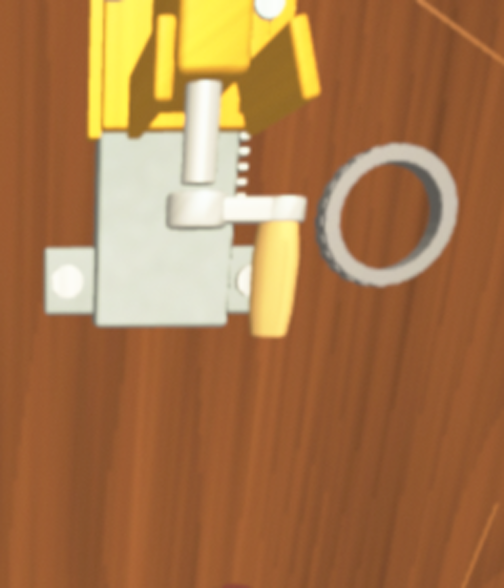

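View pics/s8c.png

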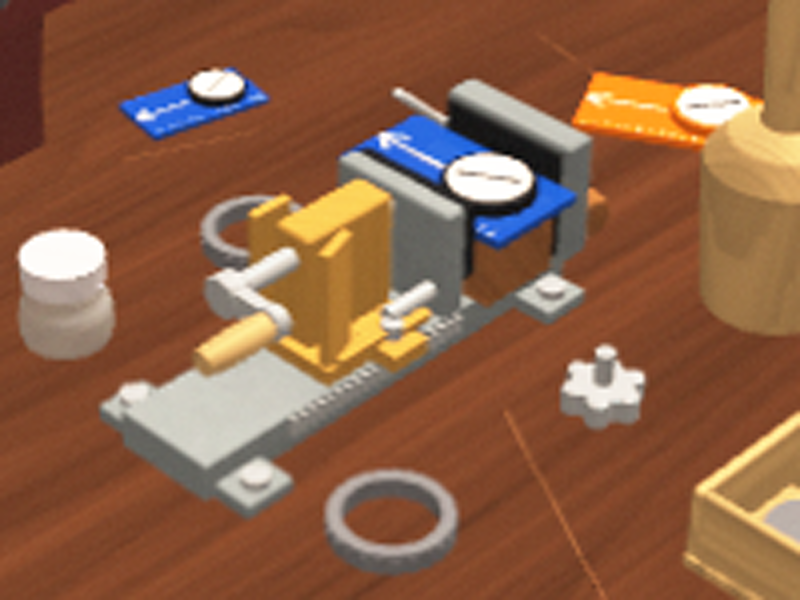

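```bash
python3 - <<'E'
from h import *
np.set_printoptions(precision=4,suppress=True)
L=lambda n:np.load(n,allow_pickle=True).item()
c8,c9,cs=L('w8.npy'),L('w9.npy'),optics.get_calibration('scene')
A=lambda p:np.array(p)/2.1+[220,0]; B=lambda p:np.array(p)/2.1+[300,0]; S=lambda p:np.array(p)/4+[220,230]
for n,a,b,s in [('tip',(274,524),(270,337),(205,358)),('base',(280,427),(279,223),(280,322)),('arm end',(283,413),(290,208),(287,318)),('hub',(202,416),(196,210),(222,293)),('lugtop rear outer',(145,335),(155,98),(250,222)),('leverrear outer',(296,332),(320,93),(333,262))]:
    print(n,*two(c8,A(a),c9,B(b)),'| w8-scene',*two(c8,A(a),cs,S(s)),'| w9-scene',*two(c9,B(b),cs,S(s)))
def P(n,c,f,pts,z): print(n,onz(c,[f(p) for p in pts],z))
P('shaft8',c8,A,[(187,320),(216,320),(188,398),(218,398)],.082)
P('shaft9',c9,B,[(188,90),(221,90),(183,180),(215,180)],.082)
P('grip8',c8,A,[(258,475),(298,475)],.082)
P('grip9',c9,B,[(252,280),(298,280)],.082)
P('lug8',c8,A,[(145,265),(145,335),(166,335)],.103)
P('bed8',c8,A,[(141,480),(265,480),(138,330),(264,330)],.022)
P('bed9',c9,B,[(96,325),(226,325),(97,150),(238,150)],.022)
E
```

```text
tip [ 0.5879 -0.0977  0.0864] 0.0004948399017245197 | w8-scene [ 0.5903 -0.0965  0.0829] 0.006241835994212281 | w9-scene [ 0.591  -0.0962  0.082 ] 0.004874995327882355
base [ 0.588  -0.0583  0.0833] 0.0009662999596168921 | w8-scene [ 0.5919 -0.0553  0.0823] 0.00978713937125316 | w9-scene [ 0.5915 -0.054   0.0794] 0.008864070317309002
arm end [ 0.5893 -0.0529  0.0865] 0.001185345873860446 | w8-scene [ 0.5923 -0.0503  0.082 ] 0.008300153971169387 | w9-scene [ 0.5935 -0.05    0.0811] 0.006459215838460831
hub [ 0.5576 -0.0545  0.0837] 0.0007982864009754 | w8-scene [ 0.5583 -0.055   0.0804] 0.0011588898994161516 | w9-scene [ 0.5581 -0.054   0.0797] 3.170792124902161e-05
lugtop rear outer [ 0.5372 -0.023   0.1027] 0.0001026373682219636 | w8-scene [ 0.5385 -0.0219  0.095 ] 0.004942536762307469 | w9-scene [ 0.539  -0.0203  0.0938] 0.0018472264039851962
leverrear outer [ 0.5896 -0.0208  0.1035] 0.0004840823260186268 | w8-scene [ 0.5923 -0.0194  0.0977] 0.005293333429361999 | w9-scene [ 0.5926 -0.0179  0.0965] 0.0028727720267500458
shaft8 [[ 0.5516 -0.0189  0.082 ]
 [ 0.5624 -0.0187  0.082 ]
 [ 0.5524 -0.0482  0.082 ]
 [ 0.564  -0.048   0.082 ]]
shaft9 [[ 0.5515 -0.016   0.082 ]
 [ 0.5628 -0.0157  0.082 ]
 [ 0.5521 -0.0444  0.082 ]
 [ 0.5635 -0.0441  0.082 ]]
grip8 [[ 0.5808 -0.0785  0.082 ]
 [ 0.5968 -0.0782  0.082 ]]
grip9 [[ 0.5804 -0.0778  0.082 ]
 [ 0.5974 -0.0775  0.082 ]]
lug8 [[ 0.5374  0.0002  0.103 ]
 [ 0.5373 -0.023   0.103 ]
 [ 0.5446 -0.0229  0.103 ]]
bed8 [[ 0.5295 -0.0984  0.022 ]
 [ 0.5898 -0.0973  0.022 ]
 [ 0.5284 -0.0273  0.022 ]
 [ 0.586  -0.0262  0.022 ]]
bed9 [[ 0.529  -0.0989  0.022 ]
 [ 0.5884 -0.0977  0.022 ]
 [ 0.5261 -0.0263  0.022 ]
 [ 0.5862 -0.0251  0.022 ]]
```

```bash
python3 - <<'E'
from h import *
np.set_printoptions(precision=4,suppress=True)
def st(n):
    o=r.observe(); print(n,round(o['time'],2),o['tool_pos'],o['ft_force'],o['ft_torque'],round(o['gripper_width'],4)); return o
q=quat(.02,1)
r.move_linear((.5886,-.081,.16),rot=q,feed=.15)
r.gripper_to(.040,20)
print(r.move_linear((.5886,-.081,.0645),feed=.08,guard=6)); st('down')
r.gripper_to(.022,20); st('22')
r.gripper_to(.010,20); st('grip'); r.sleep(.2); st('')
cv2.imwrite('pics/s10.png',cv2.resize(optics.capture('scene')[230:380,220:420],None,fx=4,fy=4,interpolation=cv2.INTER_CUBIC))
cv2.imwrite('pics/w10.png',optics.capture('wrist'))
E
```

```text
False
down 20.12 [ 0.589  -0.081   0.0651] [0.1274 0.1062 0.6733] [-0.0594 -0.1213 -0.0222] 0.0401
22 20.62 [ 0.5886 -0.081   0.0645] [-0.3179  0.109  -0.8489] [-0.0635 -0.1575 -0.0095] 0.0219
grip 20.91 [ 0.589  -0.0811  0.0646] [ 2.2826 -0.1857 -0.8253] [-0.0879 -0.5507 -0.0086] 0.0153
 21.11 [ 0.589  -0.081   0.0646] [ 2.3505 -1.0114 -2.0895] [-0.1293 -0.7162  0.0714] 0.0157
```

View pics/s10.png

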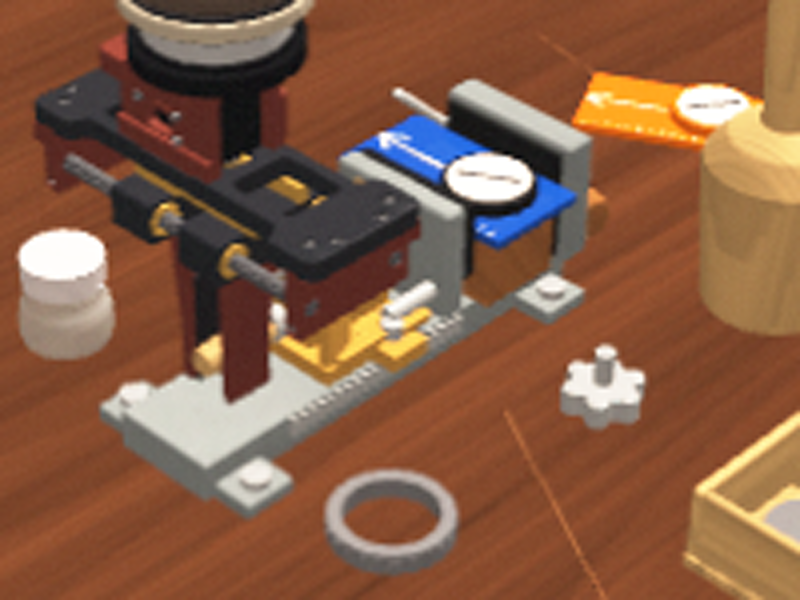

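View pics/w10.png

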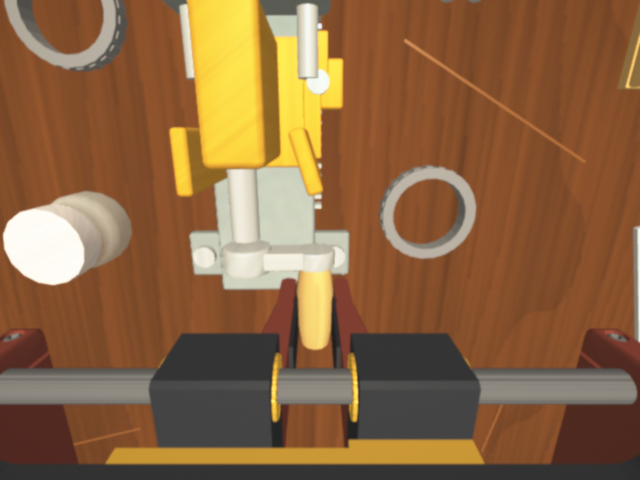

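```bash
cat >> h.py <<'E'
C=np.array([.5592,-.081,.063])
def arc(t,e0=.05):
    e=e0-t; rad=.03
    lat=rad*np.cos(e); ad=.00191*t
    return C+np.array([lat-.02*ad, ad+.02*(lat-.03), rad*np.sin(e)])
def st(n,t=None):
    o=r.observe(); f=np.array(o['ft_force']); s=''
    if t is not None:
        e=.05-t; tang=np.array([np.sin(e),0,-np.cos(e)]); rd=np.array([np.cos(e),0,np.sin(e)])
        p=np.array(o['tool_pos'])-C; s=f"drag {-f@tang:.1f} rad {f@rd:.1f} ang {.05-np.arctan2(p[2],p[0]):.3f} err {np.round((np.array(o['tool_pos'])-arc(t))*1e3,1)}"
    print(n,round(o['time'],2),np.round(o['tool_pos'],4),np.round(f,1),s,round(o['gripper_width'],4)); return o
E
python3 - <<'E'
from h import *
r.gripper_to(.010,30); st('g',0)
for t in (.1,.2,.3,.4,.5,.6):
    r.move_linear(arc(t),feed=.02); st(t,t)
E
```

```text
g 21.43 [ 0.589  -0.081   0.0646] [ 4.5  0.2 -1.3] drag -1.5 rad 4.4 ang -0.004 err [-0.2 -0.   0.1] 0.0154
0.1 21.73 [ 0.5887 -0.0809  0.0612] [ 1.6 -0.3 -1. ] drag -0.9 rad 1.6 ang 0.111 err [-0.4 -0.1 -0.3] 0.0152
0.2 22.02 [ 0.5883 -0.0808  0.0581] [ 0.9 -1.3 -0.7] drag -0.6 rad 1.0 ang 0.216 err [-0.6 -0.2 -0.4] 0.0153
0.3 22.32 [ 0.5876 -0.0807  0.0552] [-1.4 -2.3 -0.2] drag -0.5 rad -1.3 ang 0.318 err [-0.7 -0.2 -0.4] 0.0156
0.4 22.62 [ 0.5866 -0.0806  0.0524] [-3.6 -2.5  0.7] drag -0.6 rad -3.6 ang 0.419 err [-0.7 -0.3 -0.3] 0.0147
0.5 22.93 [ 0.5854 -0.0805  0.0497] [-4.7 -3.   2.4] drag 0.1 rad -5.3 ang 0.518 err [-0.8 -0.4 -0.2] 0.0153
0.6 23.23 [ 0.5839 -0.0804  0.0473] [-4.5 -3.7  3.4] drag 0.5 rad -5.6 ang 0.618 err [-0.8 -0.4 -0.1] 0.0152
```

```bash
python3 - <<'E'
from h import *
for t in (.7,.8,.9,1.0,1.1,1.2,1.3):
    r.move_linear(arc(t),feed=.02); o=st(t,t)
    if np.linalg.norm(o['ft_force'])>16: break
cv2.imwrite('pics/w11.png',optics.capture('wrist'))
cv2.imwrite('pics/s11.png',cv2.resize(optics.capture('scene')[230:380,220:420],None,fx=4,fy=4,interpolation=cv2.INTER_CUBIC))
E
```

```text
0.7 23.52 [ 0.5822 -0.0803  0.045 ] [-6.1 -3.4  5.1] drag 0.3 rad -8.0 ang 0.715 err [-0.8 -0.5  0.1] 0.0155
0.8 23.82 [ 0.5804 -0.0802  0.0429] [-6.5 -3.8  7.4] drag 0.9 rad -9.8 ang 0.808 err [-0.7 -0.6  0.3] 0.0152
0.9 24.12 [ 0.5786 -0.0802  0.0411] [-6.3 -3.5  9.6] drag 1.7 rad -11.4 ang 0.897 err [-0.4 -0.7  0.6] 0.0153
1.0 24.43 [ 0.5766 -0.0801  0.0395] [-5.8 -4.8 10.7] drag 1.6 rad -12.1 ang 0.983 err [-0.  -0.8  0.9] 0.0151
1.1 24.73 [ 0.5746 -0.0801  0.0382] [-5.  -4.6 11.4] drag 1.3 rad -12.4 ang 1.064 err [ 0.6 -0.9  1.2] 0.0153
1.2 25.02 [ 0.5726 -0.08    0.0372] [-4.7 -4.6 12.8] drag 0.9 rad -13.7 ang 1.141 err [ 1.2 -0.9  1.5] 0.015
1.3 25.32 [ 0.5705 -0.08    0.0363] [-3.1 -5.6 12.1] drag 0.9 rad -12.5 ang 1.222 err [ 1.8 -1.1  1.7] 0.0156
```

View pics/w11.png

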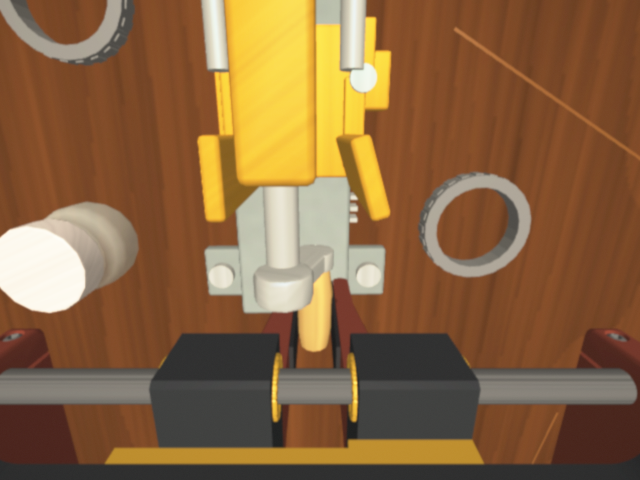

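```bash
python3 - <<'E'
import numpy as np
from scipy.optimize import least_squares
P=np.array([[.5887,.0612],[.5883,.0581],[.5876,.0552],[.5866,.0524],[.5854,.0497],[.5839,.0473],[.5822,.0450],[.5804,.0429],[.5786,.0411],[.5766,.0395],[.5746,.0382],[.5726,.0372],[.5705,.0363]])
f=lambda c:np.hypot(P[:,0]-c[0],P[:,1]-c[1])-.03
s=least_squares(f,[.559,.063]);c=s.x;print(c,np.abs(s.fun).max());print(np.arctan2(P[:,1]-c[1],P[:,0]-c[0]))
E
```

```text
[0.55886342 0.06380455] 0.0001351298011912326
[-0.08707319 -0.19141854 -0.2909324  -0.39010156 -0.48853942 -0.58282769
 -0.6782658  -0.77050731 -0.85521591 -0.94037264 -1.01970991 -1.09417452
 -1.17055436]
```

```bash
cat >> h.py <<'E'
C=np.array([.5589,-.0800,.0639])
def arc(t,e0=0.,t0=1.17):
    e=e0-t; rad=.03
    lat=rad*np.cos(e); ad=.00191*(t-t0)
    return C+np.array([lat-.02*ad, ad+.02*(lat-.0117), rad*np.sin(e)])
def st(n,t=None):
    o=r.observe(); f=np.array(o['ft_force']); s=''
    if t is not None:
        e=-t; tang=np.array([np.sin(e),0,-np.cos(e)]); rd=np.array([np.cos(e),0,np.sin(e)])
        p=np.array(o['tool_pos'])-C; s=f"drag {-f@tang:.1f} rad {f@rd:.1f} ang {-np.arctan2(p[2],p[0]):.3f} err {np.round((np.array(o['tool_pos'])-arc(t))*1e3,1)}"
    print(n,round(o['time'],2),np.round(o['tool_pos'],4),np.round(f,1),s,round(o['gripper_width'],4)); return o,(-f@tang if t is not None else 0)
E
python3 - <<'E'
from h import *
for t in (1.2,1.3,1.4,1.5,1.6,1.7,1.8):
    r.move_linear(arc(t),feed=.02); o,d=st(t,t)
    if d>8: break
E
```

```text
1.2 25.68 [ 0.5712 -0.0801  0.037 ] [-1.8 -3.7  7.7] drag 1.1 rad -7.8 ang 1.142 err [ 1.4 -0.2  1.1] 0.0148
1.3 25.98 [ 0.5691 -0.0801  0.0363] [ 0.1 -3.3  6.8] drag 1.9 rad -6.5 ang 1.217 err [ 2.2 -0.3  1.3] 0.0153
1.4 26.28 [ 0.5666 -0.0801  0.0357] [ 0.7 -3.2  5.3] drag 1.5 rad -5.1 ang 1.306 err [ 2.6 -0.4  1.3] 0.0154
1.5 26.58 [ 0.5637 -0.0801  0.0352] [ 3.9 -4.5  5. ] drag 4.2 rad -4.7 ang 1.406 err [ 2.7 -0.5  1.2] 0.0156
1.6 26.88 [ 0.5605 -0.08    0.0349] [ 2.9 -4.8  3.5] drag 2.8 rad -3.6 ang 1.516 err [ 2.5 -0.6  1. ] 0.0153
1.7 27.18 [ 0.5575 -0.08    0.035 ] [ 4.8 -4.8  2.2] drag 4.5 rad -2.8 ang 1.620 err [ 2.5 -0.7  0.9] 0.0152
1.8 27.48 [ 0.5545 -0.0799  0.0355] [ 3.4 -5.5  1.1] drag 3.1 rad -1.9 ang 1.726 err [ 2.4 -0.8  0.8] 0.0148
```

```bash
python3 - <<'E'
from h import *
np.save('w12.npy',optics.get_calibration('wrist'),allow_pickle=True);a=optics.capture('wrist');cv2.imwrite('pics/w12.png',a)
b=optics.capture('top')[145:305,270:500];cv2.imwrite('pics/t12.png',cv2.resize(b,None,fx=3.4,fy=3.4,interpolation=cv2.INTER_CUBIC))
b=cv2.imread('pics/t8.png')[145:305,270:500];cv2.imwrite('pics/t8c.png',cv2.resize(b,None,fx=3.4,fy=3.4,interpolation=cv2.INTER_CUBIC))
E
```

```text
(no output)
```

View pics/w12.png

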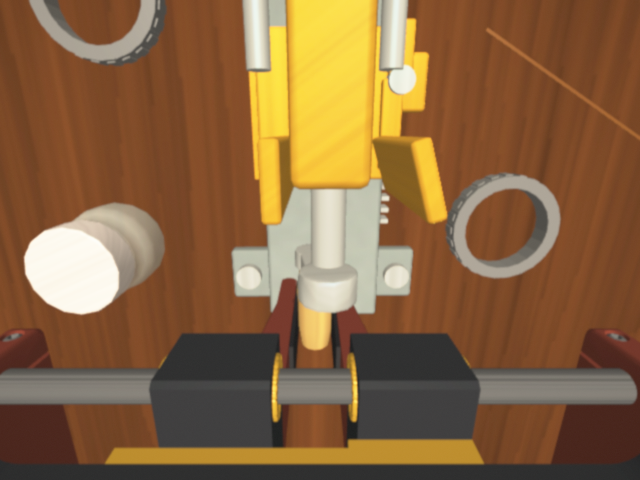

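View pics/t12.png

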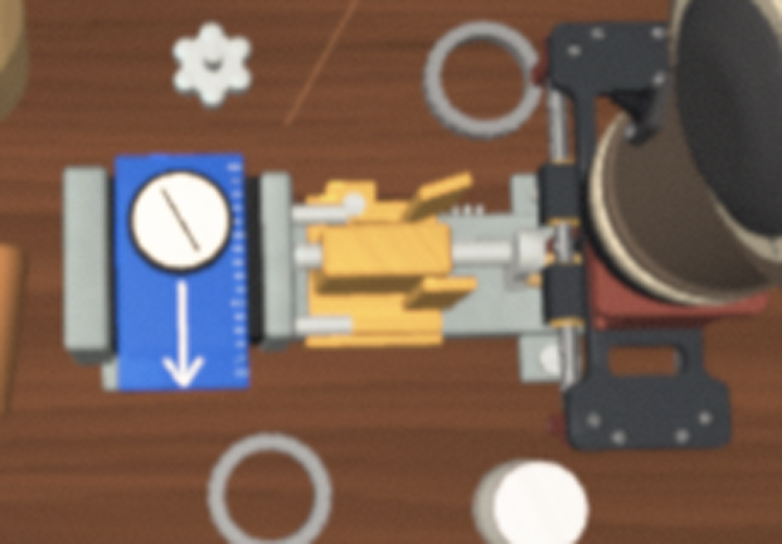

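View pics/t8c.png

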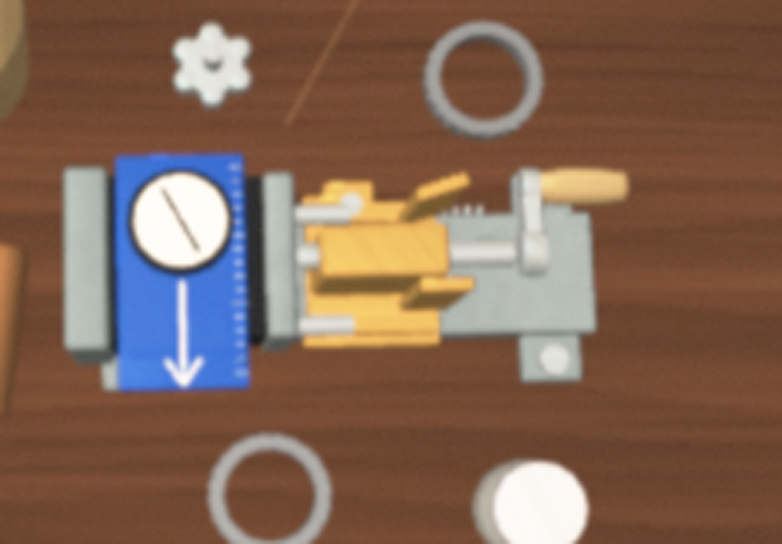

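Compass is square at the fixed jaw; the carriage backed about 1.5–2 mm (pin taking up its slack in the rack), lever still splayed free. Drag is starting to rise, so I wind on.

```bash
python3 - <<'E'
from h import *
for t in (1.9,2.0,2.1,2.2,2.3,2.4):
    r.move_linear(arc(t),feed=.03); o,d=st(t,t)
    if d>7.5: break
E
```

```text
1.9 27.83 [ 0.5513 -0.0799  0.0362] [ 2.3 -5.   1.4] drag 1.7 rad -2.0 ang 1.839 err [ 2.1 -0.9  0.6] 0.0151
2.0 28.08 [ 0.5483 -0.0799  0.0371] [ 4.1 -5.3 -0.2] drag 3.8 rad -1.5 ang 1.949 err [ 1.9 -1.   0.5] 0.0152
2.1 28.33 [ 0.5455 -0.0799  0.0384] [ 2.7 -4.7  0. ] drag 2.3 rad -1.4 ang 2.056 err [ 1.8 -1.1  0.4] 0.015
2.2 28.58 [ 0.5428 -0.0798  0.04  ] [ 2.4 -5.4 -1.3] drag 2.8 rad -0.4 ang 2.164 err [ 1.6 -1.2  0.3] 0.0155
2.3 28.83 [ 0.5404 -0.0798  0.0419] [ 2.7 -6.9 -1.5] drag 3.0 rad -0.7 ang 2.269 err [ 1.5 -1.3  0.3] 0.0154
2.4 29.08 [ 0.5379 -0.0797  0.0438] [ 3.  -6.1 -2. ] drag 3.5 rad -0.8 ang 2.377 err [ 1.2 -1.4  0.1] 0.0153
```

```bash
cat >> h.py <<'E'
def arcy(t,y):
    p=arc(t); p[1]=y; return p
E
python3 - <<'E'
from h import *
y=r.observe()['tool_pos'][1]-.0003
for t in (2.5,2.6,2.7,2.8,2.9,3.0):
    r.move_linear(arcy(t,y),feed=.03); o,d=st(t,t)
    if d>7: break
np.save('w13.npy',optics.get_calibration('wrist'),allow_pickle=True);a=optics.capture('wrist');cv2.imwrite('pics/w13.png',a)
b=optics.capture('top')[145:305,270:500];cv2.imwrite('pics/t13.png',cv2.resize(b,None,fx=3.4,fy=3.4,interpolation=cv2.INTER_CUBIC))
E
```

```text
2.5 29.35 [ 0.5358 -0.0798  0.0461] [ 2.8 -2.2 -3.2] drag 4.2 rad -0.3 ang 2.485 err [ 1.  -1.6  0.1] 0.0152
2.6 29.6 [ 0.5342 -0.0797  0.0488] [ 3.6 -2.  -2. ] drag 3.6 rad -2.1 ang 2.593 err [ 1.  -1.7  0.4] 0.0152
2.7 29.85 [ 0.5324 -0.0797  0.0513] [ 4.3 -1.  -1. ] drag 2.7 rad -3.4 ang 2.699 err [ 0.7 -1.9  0.3] 0.0152
2.8 30.1 [ 0.5312 -0.0796  0.054 ] [ 5.1 -0.4 -1.3] drag 2.9 rad -4.4 ang 2.797 err [ 0.7 -1.9  0.1] 0.0156
2.9 30.35 [ 0.5303 -0.0796  0.0567] [ 5.1 -0.3 -3.6] drag 4.7 rad -4.1 ang 2.896 err [ 0.6 -2.1 -0. ] 0.015
3.0 30.6 [ 0.5293 -0.0796  0.0596] [ 4.8 -0.9 -1.6] drag 2.3 rad -4.5 ang 2.997 err [ 0.1 -2.2 -0.1] 0.0155
```

View pics/w13.png

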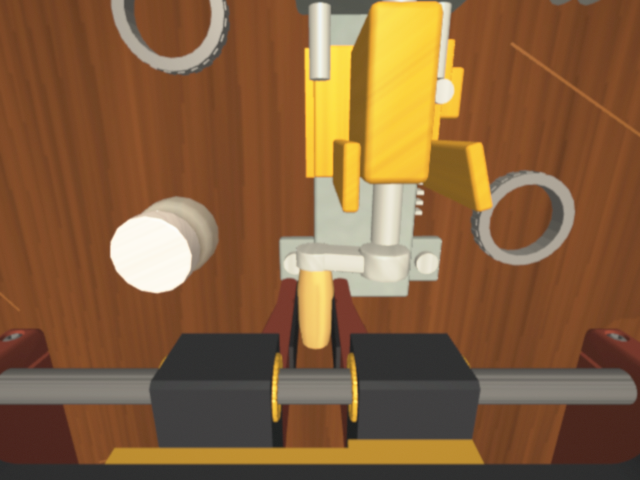

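View pics/t13.png

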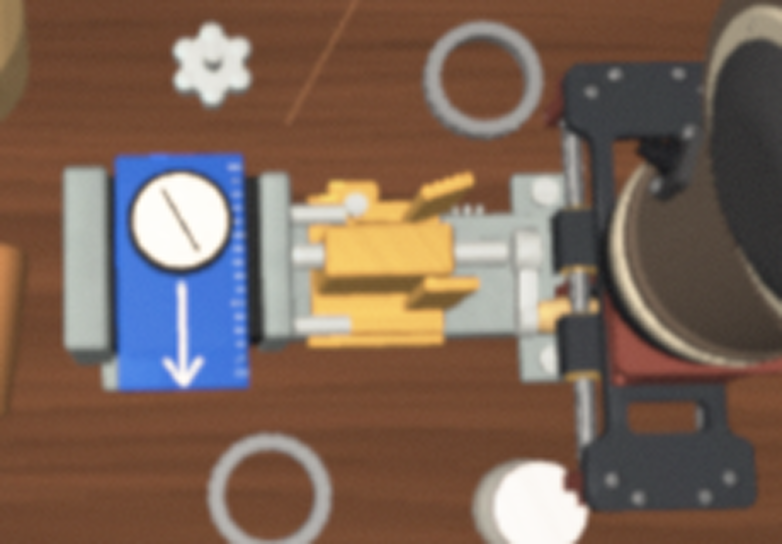

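```bash
python3 - <<'E'
from h import *
np.set_printoptions(precision=4,suppress=True)
c=np.load('w13.npy',allow_pickle=True).item()
print(onz(c,[(342,210),(491,208)],.103))
y=r.observe()['tool_pos'][1]
for t in (3.1,3.2,3.3,3.4,3.5):
    r.move_linear(arcy(t,y),feed=.03); o,d=st(t,t)
    if d>7: break
b=optics.capture('top')[145:305,270:500];cv2.imwrite('pics/t14.png',cv2.resize(b,None,fx=3.4,fy=3.4,interpolation=cv2.INTER_CUBIC))
g=lambda n:cv2.cvtColor(cv2.imread(n),cv2.COLOR_BGR2GRAY)[:,:].astype(float)
E
```

```text
[[ 0.5369 -0.0247  0.103 ]
 [ 0.5891 -0.0228  0.103 ]]
3.1 30.95 [ 0.5289 -0.0795  0.0627] [ 4.8 -0.6 -1.8] drag 2.0 rad -4.7 ang 3.102 err [ 0.1 -2.3  0.1] 0.015
3.2 31.2 [ 0.5289 -0.0794  0.0654] [ 5.7  0.1 -5.8] drag 5.5 rad -6.1 ang -3.091 err [-0.  -2.4 -0.2] 0.0151
3.3 31.45 [ 0.529  -0.0793  0.0684] [ 5.   0.8 -4.4] drag 3.6 rad -5.6 ang -2.993 err [-0.2 -2.6 -0.3] 0.0152
3.4 31.7 [ 0.5295 -0.0793  0.0713] [ 4.   1.8 -5.2] drag 4.0 rad -5.1 ang -2.894 err [-0.3 -2.7 -0.2] 0.0152
3.5 31.95 [ 0.5302 -0.0792  0.0741] [ 3.7  2.7 -9.3] drag 7.4 rad -6.7 ang -2.799 err [-0.5 -2.8 -0.3] 0.0152
```

View pics/t14.png

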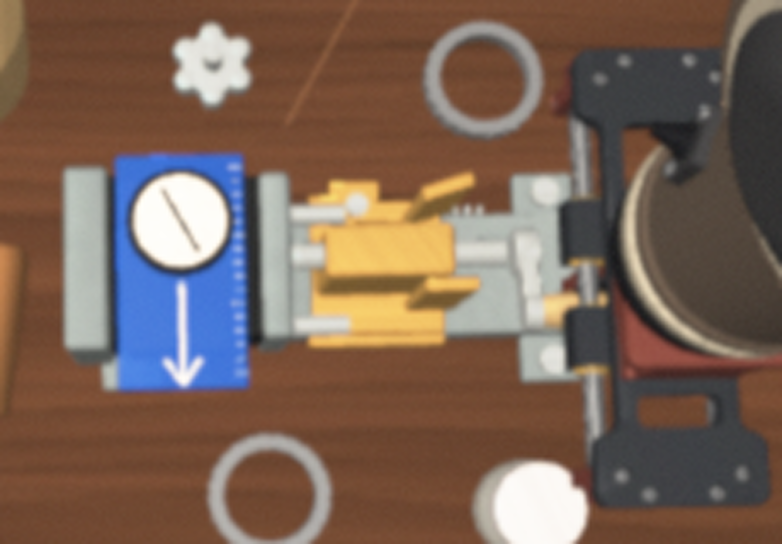

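Carriage has stopped moving back, the grip advances axially, and drag is climbing, so bite was at about t=3.05. Winding to about 3.88.

```bash
python3 - <<'E'
from h import *
y=r.observe()['tool_pos'][1]
for t in (3.6,3.7,3.8,3.88):
    r.move_linear(arcy(t,y+.00191*(t-3.5)),feed=.03); o,d=st(t,t)
    if d>12: break
r.sleep(.3); st('hold',t)
a=optics.capture('wrist');cv2.imwrite('pics/w15.png',a)
E
```

```text
3.6 32.25 [ 0.5316 -0.0791  0.0774] [ 0.2  1.5 -4.3] drag 3.8 rad -2.1 ang -2.682 err [-0.3 -3.   0.2] 0.0153
3.7 32.5 [ 0.5327 -0.079   0.0797] [-1.5  1.9 -4.7] drag 4.8 rad -1.2 ang -2.597 err [-0.6 -3.1 -0.1] 0.0152
3.8 32.75 [ 0.5347 -0.0788  0.0824] [-3.4  0.7 -3.4] drag 4.7 rad 0.6 ang -2.489 err [-0.4 -3.1  0.1] 0.0151
3.88 33.0 [ 0.5358 -0.0787  0.0839] [-5.4 -0.3 -6.1] drag 8.2 rad -0.1 ang -2.428 err [-0.8 -3.2 -0.2] 0.0153
hold 33.3 [ 0.5359 -0.0787  0.0839] [-5.6  0.3 -5.3] drag 7.6 rad 0.6 ang -2.427 err [-0.8 -3.2 -0.2] 0.0156
```

View pics/w15.png

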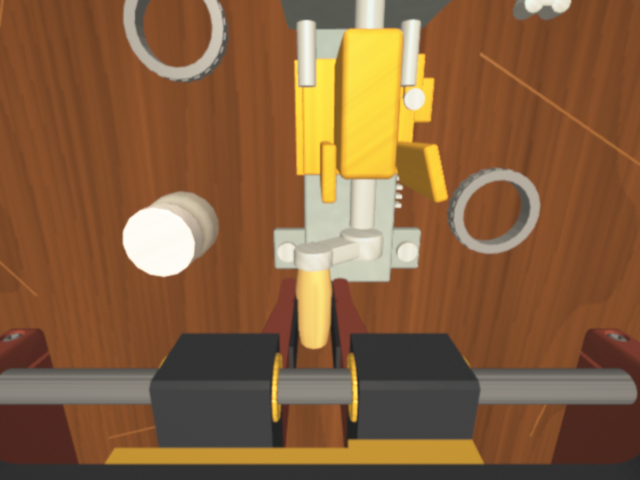

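```bash
python3 - <<'E'
from h import *
y=-.0786
for t in (3.96,4.04,4.12):
    r.move_linear(arcy(t,y+.00191*(t-3.88)),feed=.02); o,d=st(t,t)
    if d>13: break
r.sleep(.2); st('hold',t)
b=optics.capture('top')[145:305,270:500];cv2.imwrite('pics/t16.png',cv2.resize(b,None,fx=3.4,fy=3.4,interpolation=cv2.INTER_CUBIC))
E
```

```text
3.96 33.62 [ 0.5371 -0.0787  0.0854] [-4.7 -0.4 -4.2] drag 6.3 rad 0.1 ang -2.365 err [-1.2 -3.3 -0.4] 0.0152
4.04 33.88 [ 0.5392 -0.0785  0.0873] [-6.8 -0.  -1.9] drag 6.5 rad 2.8 ang -2.269 err [-0.9 -3.4 -0.1] 0.0153
4.12 34.15 [ 0.5407 -0.0785  0.0886] [-7.6  0.5 -3.5] drag 8.2 rad 1.3 ang -2.207 err [-1.4 -3.6 -0.2] 0.0155
hold 34.35 [ 0.5407 -0.0785  0.0886] [-7.7 -0.5 -3.6] drag 8.4 rad 1.4 ang -2.205 err [-1.3 -3.5 -0.2] 0.0152
```

View pics/t16.png

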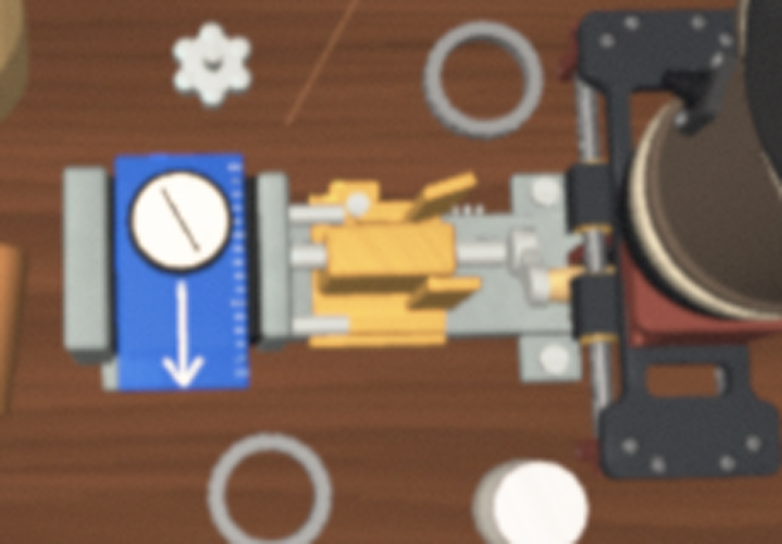

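```bash
python3 - <<'E'
import cv2,numpy as np
t5=cv2.imread('pics/t5.png')
G={n:cv2.cvtColor(cv2.imread(f'pics/{n}.png'),cv2.COLOR_BGR2GRAY).astype(np.float32) for n in('t5','t8c','t12','t13','t14','t16')}
def edge(img,y0,y1,x0,x1,half=None):
    p=img[y0:y1,x0:x1].mean(0); p=cv2.GaussianBlur(p.reshape(1,-1),(1,1),0)[0]
    g=np.abs(np.gradient(p)); k=g.argmax(); s=slice(max(0,k-8),k+9); w=g[s]**2
    return x0+(np.arange(len(g))[s]*w).sum()/w.sum()
for n,a in G.items():
    pc=lambda x0,x1,y0,y1:round(-cv2.phaseCorrelate(a[y0:y1,x0:x1],G['t13'][y0:y1,x0:x1],cv2.createHanningWindow((x1-x0,y1-y0),5))[0][0]/2.12,2)
    print(n,'jaw rear edge mm',round(edge(a,225,238,277,302)/2.12,2),round(edge(a,285,312,277,302)/2.12,2),'housing rear',round(edge(a,225,240,435,470)/2.12,2),round(edge(a,262,268,435,470)/2.12,2),'base rear',round(edge(a,318,335,425,460)/2.12,2),'| pc jaw',pc(245,300,165,350),'carr',pc(300,480,165,350),'compass',pc(110,240,150,390),'bench fixed',pc(60,108,160,350))
E
```

```text
t5 jaw rear edge mm 137.4 138.07 housing rear 206.49 220.12 base rear 201.97 | pc jaw 0.19 carr 0.04 compass -0.24 bench fixed -0.07
t8c jaw rear edge mm 137.42 138.16 housing rear 210.01 210.56 base rear 206.72 | pc jaw 0.24 carr -1.53 compass -0.27 bench fixed -0.03
t12 jaw rear edge mm 136.03 138.32 housing rear 211.5 211.85 base rear 208.24 | pc jaw 0.05 carr -0.16 compass -0.23 bench fixed 0.02
t13 jaw rear edge mm 135.83 136.26 housing rear 212.95 212.87 base rear 208.33 | pc jaw 0.0 carr -0.0 compass -0.24 bench fixed -0.0
t14 jaw rear edge mm 135.51 136.33 housing rear 213.13 212.98 base rear 208.15 | pc jaw -0.03 carr 0.08 compass -0.24 bench fixed 0.06
t16 jaw rear edge mm 134.56 136.85 housing rear 213.35 213.93 base rear 209.95 | pc jaw 0.04 carr 0.09 compass -0.21 bench fixed 0.08
```

Jaw compression since bite is about 1.3–1.5 mm (35–45 N) and drag of about 8.3 N suggests about 39 N, so they agree. I'll add a little for margin, then release.

```bash
python3 - <<'E'
from h import *
y=-.0784
for t in (4.22,4.34):
    r.move_linear(arcy(t,y+.00191*(t-4.12)),feed=.02); o,d=st(t,t)
    if d>13: break
r.sleep(.2); st('hold',t)
r.gripper_to(.024); st('open',t); r.gripper_to(.044)
o=r.observe();p=np.array(o['tool_pos']);p[2]=.2
r.move_linear(p+[0,-.003,0],feed=.1,guard=8); st('up')
r.move_linear((.558,-.085,.22),feed=.15)
np.save('w17.npy',optics.get_calibration('wrist'),allow_pickle=True)
a=optics.capture('wrist');cv2.imwrite('pics/w17.png',a)
r.move_linear((.53,-.30,.25),feed=.25)
b=optics.capture('top')[145:305,270:500];cv2.imwrite('pics/t17.png',cv2.resize(b,None,fx=3.4,fy=3.4,interpolation=cv2.INTER_CUBIC))
cv2.imwrite('pics/s17.png',cv2.resize(optics.capture('scene')[230:380,220:420],None,fx=4,fy=4,interpolation=cv2.INTER_CUBIC))
st('')
E
```

```text
4.22 34.7 [ 0.5431 -0.0783  0.0902] [-8.9  0.7 -1.2] drag 8.4 rad 3.1 ang -2.112 err [-1.5 -3.7 -0.2] 0.0152
4.34 35.03 [ 0.5454 -0.0782  0.0914] [-10.9  -0.5   0.9] drag 9.8 rad 4.9 ang -2.027 err [-2.5 -3.8 -0.4] 0.0152
hold 35.23 [ 0.5458 -0.0782  0.0916] [-9.2  0.7 -0.2] drag 8.7 rad 3.2 ang -2.011 err [-2.  -3.8 -0.2] 0.0153
open 35.62 [ 0.5482 -0.0782  0.0922] [-4.6 -0.9 -0.6] drag 4.5 rad 1.1 ang -1.932 err [ 0.3 -3.8  0.4] 0.0239
up 37.38 [ 0.5468 -0.081   0.1993] [ 0.1 -0.7 -0.5]  0.0439
 38.86 [ 0.5305 -0.2978  0.2499] [-0.1 -0.2  0.3]  0.0442
```

View pics/w17.png

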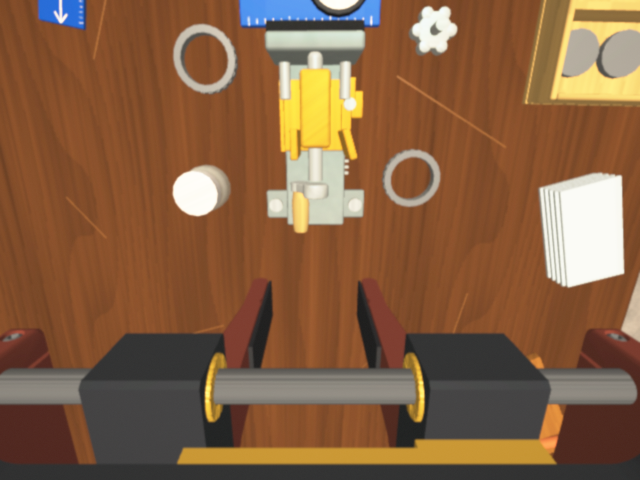

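View pics/t17.png

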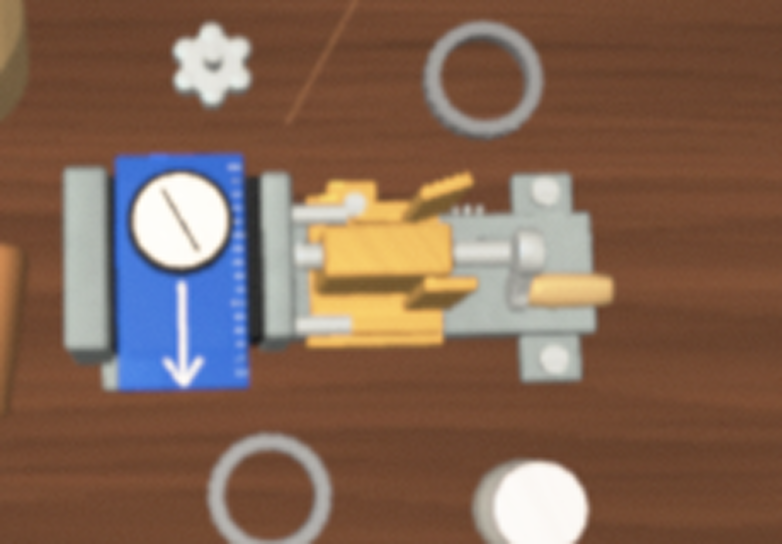

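View pics/s17.png

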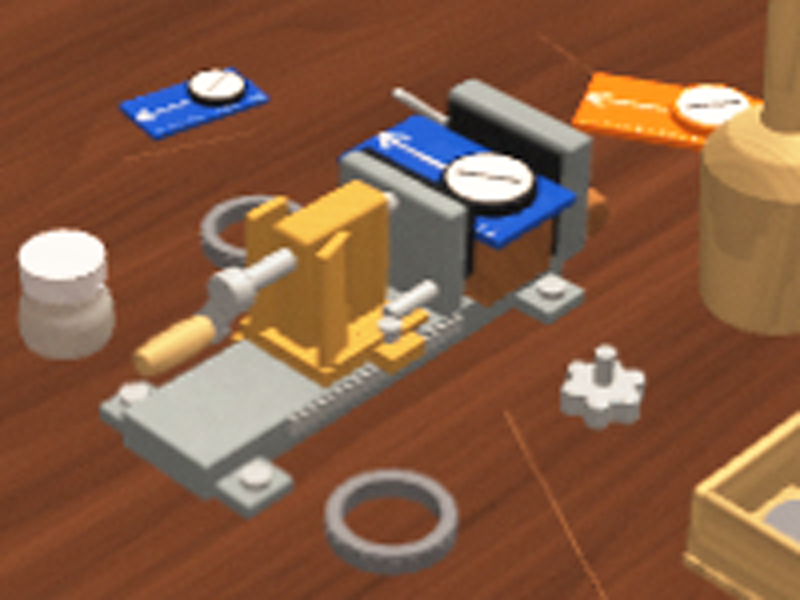

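Important: the crank is below the hub (scene crop: hub (232,285), grip base (205,330)). So my pads slipped vertically at about 9 N and then pushed the grip back, and the screw unwound. I'll regrip with full strength and wind again.

```bash
python3 - <<'E'
from h import *
np.set_printoptions(precision=4,suppress=True)
c=np.load('w17.npy',allow_pickle=True).item()
im=cv2.imread('pics/w17.png')
hsv=cv2.cvtColor(im[180:240,280:330],cv2.COLOR_BGR2HSV)
a=cv2.resize(im[40:250,240:400],None,fx=2.8,fy=2.8,interpolation=cv2.INTER_CUBIC);cv2.imwrite('pics/w17c.png',a)
m=cv2.inRange(hsv,(15,70,190),(32,220,255));ys,xs=np.where(m);print(len(xs),xs.mean()+280,ys.mean()+180,xs.min()+280,xs.max()+280,ys.min()+180,ys.max()+180)
print(onz(c,[(xs.mean()+280,ys.mean()+180)]*4,[.05,.055,.06,.1] if 0 else .055), onz(c,[(xs.mean()+280,ys.mean()+180)],.109))
cs=optics.get_calibration('scene')
print(two(c,(300,231),cs,np.array((148,362))/4+[220,230]))
E
```

```text
614 299.90228013029315 211.75244299674267 292 308 191 232
[[ 0.5432 -0.0777  0.055 ]
 [ 0.5432 -0.0777  0.055 ]
 [ 0.5432 -0.0777  0.055 ]
 [ 0.5432 -0.0777  0.055 ]] [[ 0.5452 -0.0655  0.109 ]]
(array([ 0.546 , -0.0944,  0.0552]), np.float64(0.007114364051860538))
```

View pics/w17c.png

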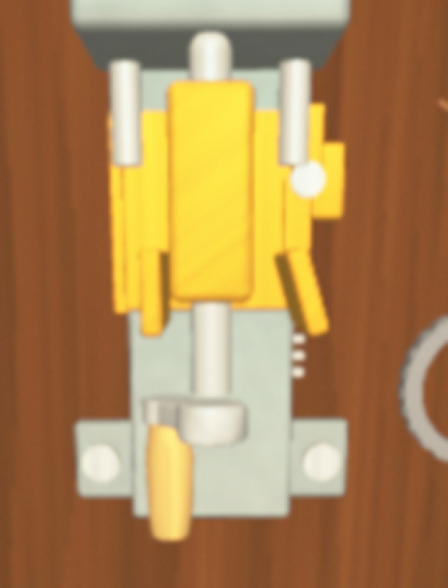

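```bash
cat >> h.py <<'E'
CX,CZ=.5589,.063
def wind(ts,feed=.035,dmax=13):
    for t in ts:
        o=r.observe(); y=o['tool_pos'][1]+.6*o['ft_force'][1]/7000
        e=-t; r.move_linear((CX+.03*np.cos(e),y+.0001,CZ+.03*np.sin(e)),feed=feed)
        o=r.observe(); f=np.array(o['ft_force']); p=np.array(o['tool_pos'])
        tang=np.array([np.sin(e),0,-np.cos(e)]); rd=np.array([np.cos(e),0,np.sin(e)])
        a=(-np.arctan2(p[2]-CZ,p[0]-CX))%(2*np.pi)
        print(t,round(o['time'],2),np.round(p,4),np.round(f,1),f"drag {-f@tang:.1f} rad {f@rd:.1f} ang {a:.3f}",flush=True)
        if -f@tang>dmax or np.linalg.norm(f)>25: print('STOP'); return
E
python3 - <<'E'
from h import *
q=quat(.02,1)
r.move_to((.5438,-.0795,.14),q)
print(r.move_linear((.5438,-.0795,.0372),feed=.1,guard=8)); 
r.gripper_to(.010,60); o=r.observe(); print(o['time'],o['tool_pos'],o['ft_force'],o['gripper_width'])
wind((2.25,2.4,2.6,2.8,3.0,3.1))
cv2.imwrite('pics/s18.png',cv2.resize(optics.capture('scene')[230:380,220:420],None,fx=4,fy=4,interpolation=cv2.INTER_CUBIC))
cv2.imwrite('pics/w18.png',optics.capture('wrist'))
E
```

```text
False
41.5833 [ 0.54441862 -0.0795495   0.03747506] [2.48067229 0.52836363 0.70758883] 0.014585956610332778
2.25 41.86 [ 0.5405 -0.0794  0.04  ] [ 2.6 -0.2  0.2] drag 1.9 rad -1.8 ang 2.244
2.4 42.13 [ 0.5371 -0.0793  0.043 ] [4.  0.6 0.2] drag 2.5 rad -3.1 ang 2.398
2.6 42.46 [ 0.5335 -0.0792  0.0477] [ 3.7 -0.1  0.8] drag 1.3 rad -3.5 ang 2.599
2.8 42.78 [ 0.5308 -0.0791  0.0529] [ 4.4 -1.  -0.1] drag 1.6 rad -4.1 ang 2.798
3.0 43.11 [ 0.5293 -0.0789  0.0587] [ 4.6 -0.1 -0.4] drag 1.1 rad -4.5 ang 2.996
3.1 43.36 [ 0.5288 -0.0789  0.0615] [ 5.5 -0.6 -2.9] drag 3.1 rad -5.4 ang 3.092
```

View pics/s18.png

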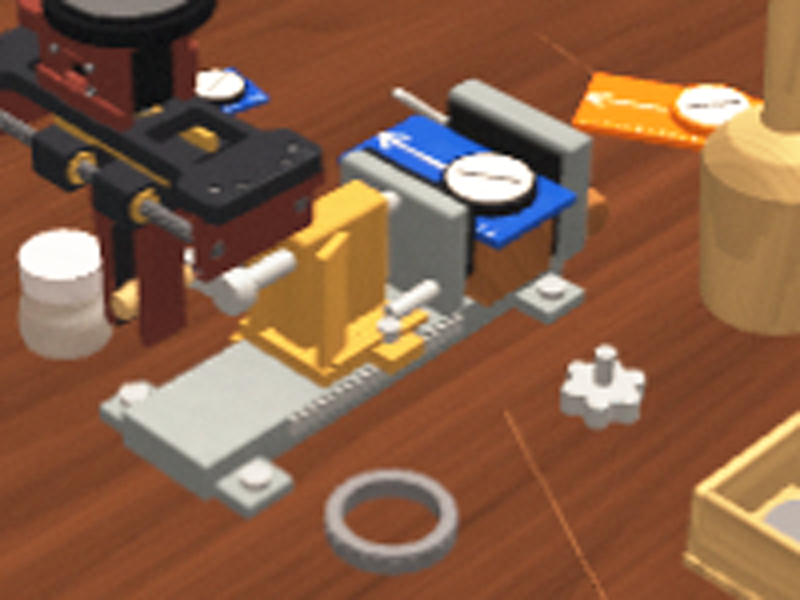

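View pics/w18.png

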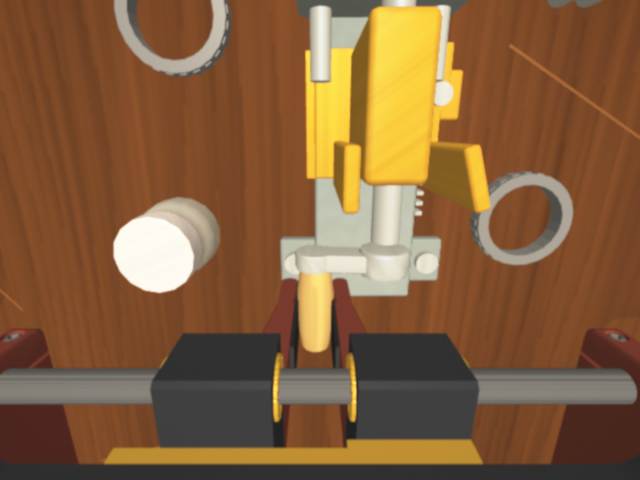

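Crank is level at the left as computed (t≈3.1), with no slip this time. Continuing.

```bash
sed -i 's/^CX,CZ=.*/CX,CZ=.5594,.0631/' h.py; python3 - <<'E'
from h import *
wind((3.2,3.3,3.4,3.5,3.6),feed=.04)
cv2.imwrite('pics/w19.png',optics.capture('wrist')[150:360,200:480])
E
```

```text
3.2 43.71 [ 0.5288 -0.0788  0.0646] [ 2.8 -0.2 -1.9] drag 1.7 rad -2.9 ang 3.190
3.3 43.96 [ 0.5291 -0.0787  0.0677] [ 0.9  0.2 -4.3] drag 4.2 rad -1.5 ang 3.291
3.4 44.21 [ 0.5299 -0.0786  0.0709] [ 0.7 -0.6 -3.1] drag 2.8 rad -1.5 ang 3.400
3.5 44.46 [ 0.5307 -0.0785  0.0735] [-0.8  0.8 -4. ] drag 4.0 rad -0.6 ang 3.491
3.6 44.71 [ 0.5322 -0.0784  0.0765] [-2.4 -0.3  0.5] drag 0.6 rad 2.3 ang 3.601
```

View pics/w19.png

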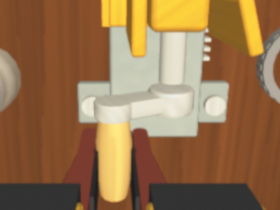

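```bash
python3 - <<'E'
from h import *
wind((3.75,3.9,4.05),feed=.04)
b=optics.capture('top')[145:305,270:500];cv2.imwrite('pics/t20.png',cv2.resize(b,None,fx=3.4,fy=3.4,interpolation=cv2.INTER_CUBIC))
cv2.imwrite('pics/w20.png',optics.capture('wrist'))
E
```

```text
3.75 45.02 [ 0.5345 -0.0782  0.0804] [-4.  -0.6 -4.3] drag 5.8 rad 0.8 ang 3.748
3.9 45.27 [ 0.5371 -0.078   0.0837] [-4.7  0.8 -5. ] drag 6.9 rad -0.0 ang 3.888
4.05 45.54 [ 0.5406 -0.0778  0.0868] [-5.2  0.1 -1.8] drag 5.2 rad 1.8 ang 4.042
```

View pics/t20.png

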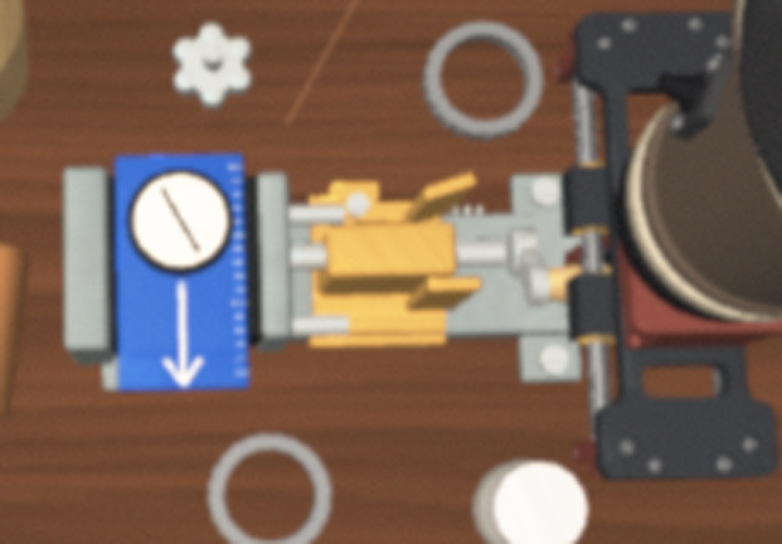

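View pics/w20.png

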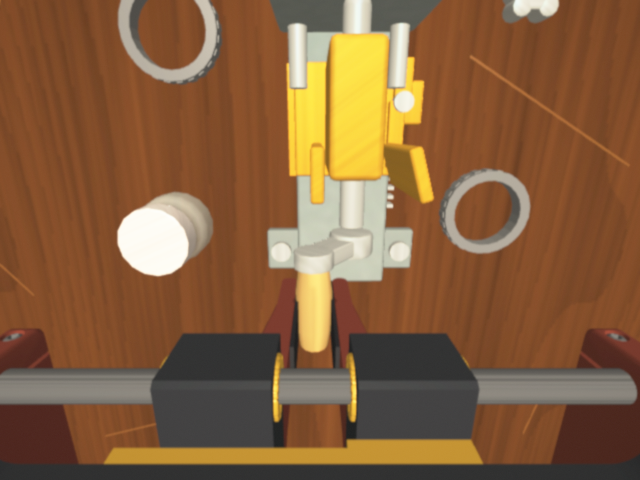

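Crank is at the upper left (arm end row 257 vs hub 240), same state as before the first release. The unwinding probably came from the fingers kicking the grip as they opened under load. I'll wind slightly more, relax the arm, reduce grip strength gradually, and open in small steps.

```bash
python3 - <<'E'
from h import *
wind((4.18,4.3),feed=.04)
def s(n):
    o=r.observe(); print(n,round(o['time'],2),np.round(o['tool_pos'],4),np.round(o['ft_force'],1),round(o['gripper_width'],4)); return o
# relax arm tension: move target back to where force vanishes
o=s('w'); p=np.array(o['tool_pos']); f=np.array(o['ft_force'])
r.move_linear(p+np.array([.3*f[0]/5000,0,0]),feed=.03); o=s('relax')
for g in (25,10,3): r.gripper_to(.012,g); o=s(g)
cv2.imwrite('pics/w21.png',optics.capture('wrist'))
E
```

```text
4.18 45.89 [ 0.5433 -0.0777  0.0889] [-6.3  0.2 -1.9] drag 6.4 rad 1.6 ang 4.154
4.3 46.14 [ 0.5462 -0.0775  0.0905] [-8.  -0.4 -0.1] drag 7.4 rad 3.1 ang 4.263
w 46.14 [ 0.5462 -0.0775  0.0905] [-8.  -0.4 -0.1] 0.0144
relax 46.39 [ 0.5458 -0.0775  0.0907] [-4.2  0.6 -2.5] 0.015
25 46.61 [ 0.5461 -0.0775  0.0907] [-4.   0.6 -3.8] 0.0153
10 46.83 [ 0.5456 -0.0776  0.0905] [-3.7 -1.  -2.2] 0.0158
3 47.04 [ 0.5456 -0.0776  0.0905] [-4.9  0.8 -0.9] 0.0159
```

View pics/w21.png

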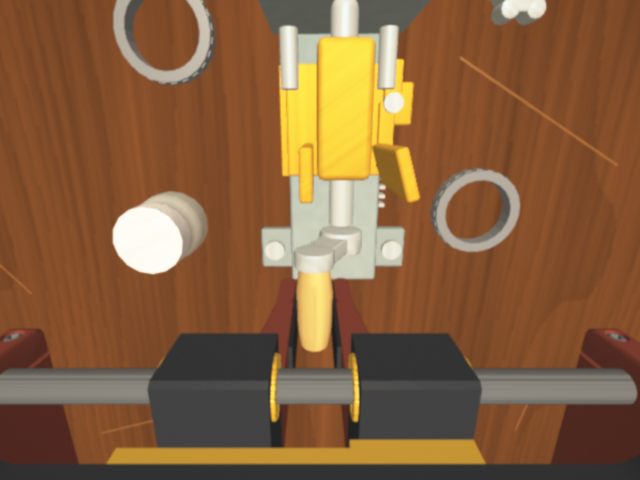

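```bash
python3 - <<'E'
from h import *
def s(n):
    o=r.observe(); print(n,round(o['time'],2),np.round(o['tool_pos'],4),np.round(o['ft_force'],1),round(o['gripper_width'],4)); return o
for w in (.017,.019,.023): r.gripper_to(w,3); s(w)
cv2.imwrite('pics/w22.png',optics.capture('wrist'))
E
```

```text
0.017 47.33 [ 0.5459 -0.0776  0.0907] [-4.1 -0.2 -0.8] 0.0171
0.019 47.58 [ 0.5461 -0.0776  0.0907] [-1.6 -1.4 -0.1] 0.019
0.023 47.89 [ 0.5456 -0.0775  0.0905] [-3.1  0.  -0.9] 0.0229
```

View pics/w22.png

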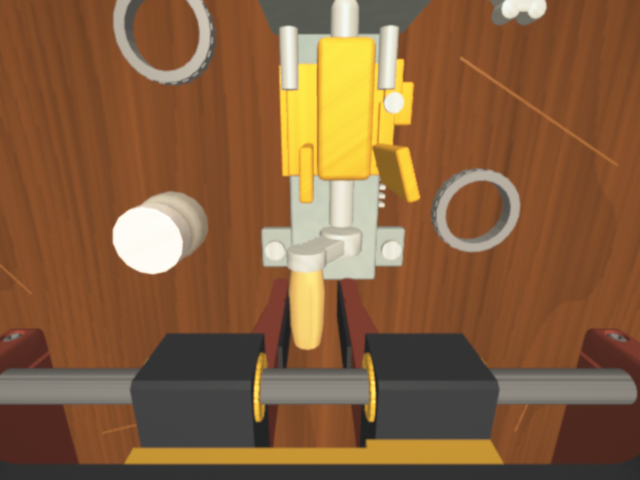

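```bash
python3 - <<'E'
from h import *
def s(n):
    o=r.observe(); print(n,round(o['time'],2),np.round(o['tool_pos'],4),np.round(o['ft_force'],1),np.round(o['ft_torque'],2),round(o['gripper_width'],4)); return o
s('0');a=optics.capture('wrist');r.gripper_to(.032,3);s(1);b=optics.capture('wrist');cv2.imwrite('pics/w23.png',np.hstack([a[190:380,200:440],b[190:380,200:440]]))
t=optics.capture('top')[145:305,270:500];cv2.imwrite('pics/t23.png',cv2.resize(t,None,fx=3.4,fy=3.4,interpolation=cv2.INTER_CUBIC))
E
```

```text
0 47.94 [ 0.5455 -0.0775  0.0904] [-1.8 -0.5 -0. ] [-0.24  0.2  -0.05] 0.0232
1 48.38 [ 0.5453 -0.0774  0.0903] [-2.2  0.3 -0.5] [-0.06  0.55  0.02] 0.0321
```

View pics/w23.png

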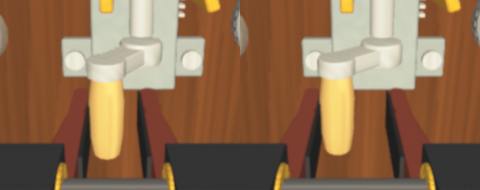

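View pics/t23.png

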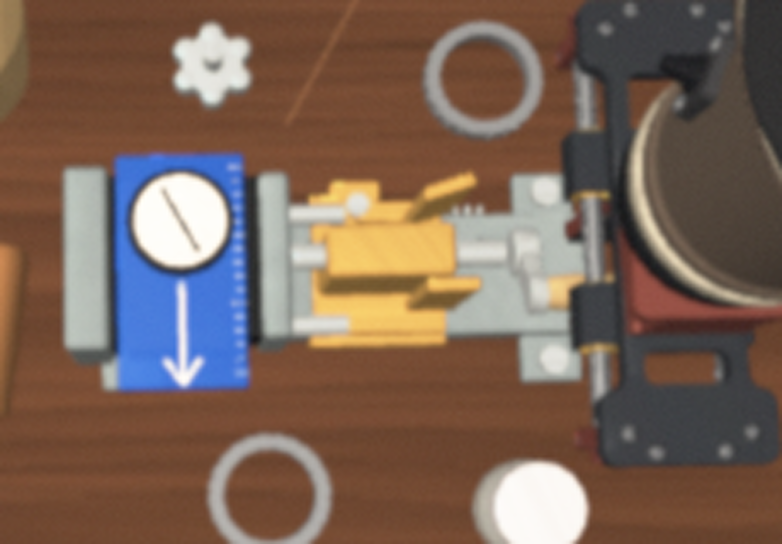

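The grip follows the left finger as it opens, so the clamp load back-drives the screw until static friction can hold it. I'll let it creep back under control and see where it stops.

```bash
python3 - <<'E'
from h import *
def s(n):
    o=r.observe(); print(n,round(o['time'],2),np.round(o['tool_pos'],4),np.round(o['ft_force'],1),round(o['gripper_width'],4)); return o
L=[]
for w in (.035,.038,.041):
    r.gripper_to(w,3);s(w);L.append(optics.capture('wrist')[190:390,180:440])
cv2.imwrite('pics/w24.png',np.hstack(L))
E
```

```text
0.035 48.77 [ 0.5458 -0.0774  0.0906] [-1.3  0.2  0.1] 0.035
0.038 49.12 [ 0.545  -0.0776  0.0903] [-3.1 -0.6 -1.6] 0.0384
0.041 49.46 [ 0.5453 -0.0777  0.0904] [-3.6  0.3 -0.9] 0.041
```

View pics/w24.png

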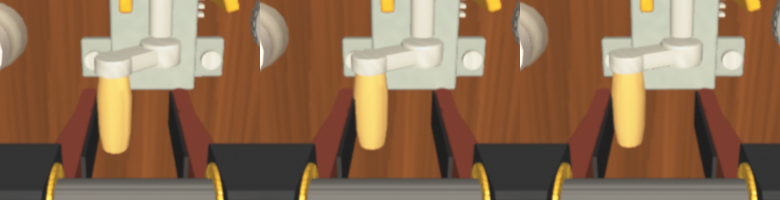

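```bash
python3 - <<'E'
from h import *
def s(n):
    o=r.observe(); print(n,round(o['time'],2),np.round(o['tool_pos'],4),np.round(o['ft_force'],1),round(o['gripper_width'],4)); return o
p=np.array(s(0)['tool_pos'])
r.move_linear(p+[-.006,0,0],feed=.08);s(1)
cv2.imwrite('pics/w25.png',optics.capture('wrist'))
E
```

```text
0 49.51 [ 0.5453 -0.0777  0.0904] [-3.5 -0.7 -0.2] 0.0411
1 49.76 [ 0.5399 -0.0775  0.0909] [0.6 0.2 0.2] 0.0414
```

View pics/w25.png

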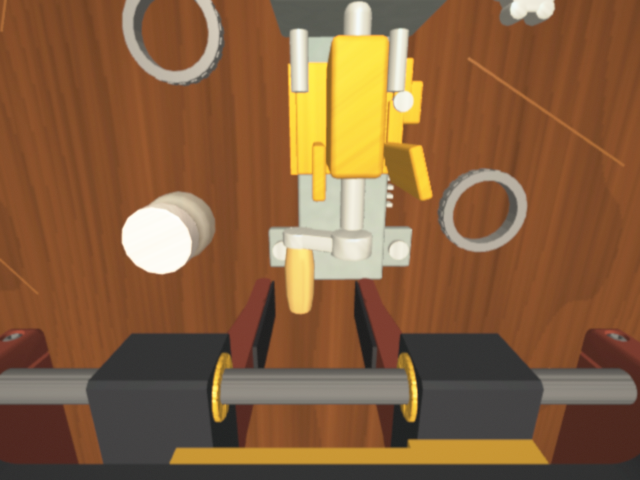

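```bash
python3 - <<'E'
from h import *
def s(n):
    o=r.observe(); print(n,round(o['time'],2),np.round(o['tool_pos'],4),np.round(o['ft_force'],1),round(o['gripper_width'],4)); return o
r.move_linear((.5300,-.079,.0570),feed=.12)
r.gripper_to(.010,60); o=s('grip')
wind((3.1,3.3,3.5),feed=.05)
o=r.observe();p=np.array(o['tool_pos']);f=np.array(o['ft_force'])
r.move_linear(p+[.0,0,-.0004],feed=.03); s('rel')
r.gripper_to(.020,10); s('open')
cv2.imwrite('pics/w26.png',optics.capture('wrist'))
E
```

```text
grip 50.79 [ 0.5358 -0.0784  0.0599] [10.2  0.7  3.3] 0.015
3.1 51.04 [ 0.5331 -0.0782  0.0641] [ 6.5 -0.5  4.1] drag -3.9 rad -6.7 ang 3.178
3.3 51.31 [ 0.531  -0.0782  0.0688] [ 4.2 -0.8  1.4] drag -2.1 rad -3.9 ang 3.339
3.5 51.58 [ 0.5301 -0.0782  0.0734] [-2.4  0.3 -1.9] drag 2.6 rad 1.6 ang 3.478
rel 51.83 [ 0.5299 -0.0781  0.0729] [-0.7  0.6 -1.1] 0.0149
open 52.15 [ 0.5302 -0.0782  0.0731] [ 1.  -0.3  0.4] 0.02
```

View pics/w26.png

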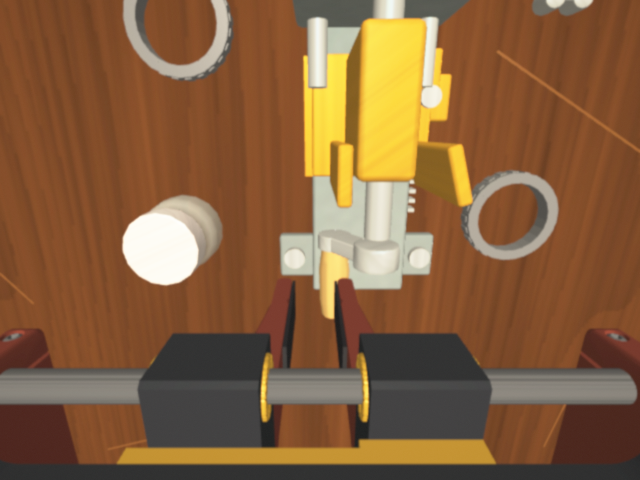

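```bash
python3 - <<'E'
from h import *
def s(n):
    o=r.observe(); print(n,round(o['time'],2),np.round(o['tool_pos'],4),np.round(o['ft_force'],1),round(o['gripper_width'],4)); return o
r.gripper_to(.040,60)
r.move_linear((.5392,-.0785,.0410),feed=.14)
r.gripper_to(.010,60); o=s('grip')
wind((2.6,2.95,3.25,3.45),feed=.06)
E
```

```text
grip 53.64 [ 0.5417 -0.0784  0.0423] [5.8 0.2 0.3] 0.0148
2.6 53.93 [ 0.535  -0.0782  0.0486] [3.6 0.2 2.8] drag -0.5 rad -4.6 ang 2.604
2.95 54.26 [ 0.5303 -0.078   0.0575] [ 3.6 -0.6  0.4] drag 0.3 rad -3.6 ang 2.951
3.25 54.56 [ 0.529  -0.0779  0.066 ] [ 1.9  1.6 -0.8] drag 0.6 rad -2.0 ang 3.236
3.45 54.81 [ 0.5297 -0.0777  0.0719] [-3.   0.7 -1.9] drag 2.7 rad 2.3 ang 3.431
```

```bash
python3 - <<'E'
from h import *
def s(n):
    o=r.observe(); print(n,round(o['time'],2),np.round(o['tool_pos'],4),np.round(o['ft_force'],1),round(o['gripper_width'],4)); return o
wind((3.65,),feed=.05)
o=r.observe()
r.gripper_to(.024,20); s('open')
cv2.imwrite('pics/w27.png',optics.capture('wrist'))
t=optics.capture('top')[145:305,270:500];cv2.imwrite('pics/t27.png',cv2.resize(t,None,fx=3.4,fy=3.4,interpolation=cv2.INTER_CUBIC))
E
```

```text
3.65 55.08 [ 0.5315 -0.0775  0.0775] [-6.   1.2 -0.5] drag 3.4 rad 5.0 ang 3.618
open 55.47 [ 0.5334 -0.0779  0.078 ] [-1.8 -1.  -0.5] 0.0239
```

View pics/w27.png

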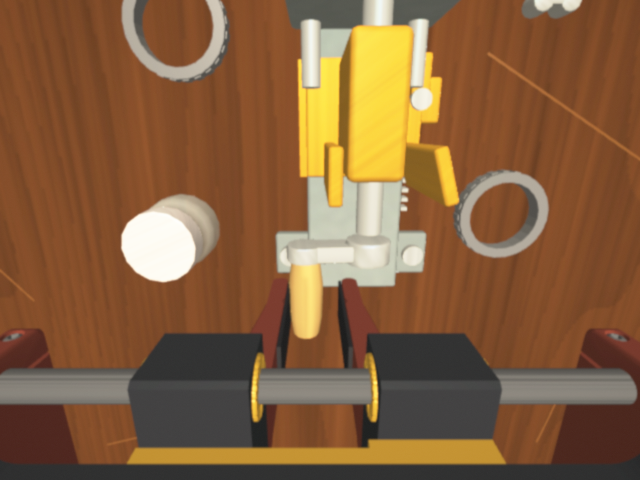

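View pics/t27.png

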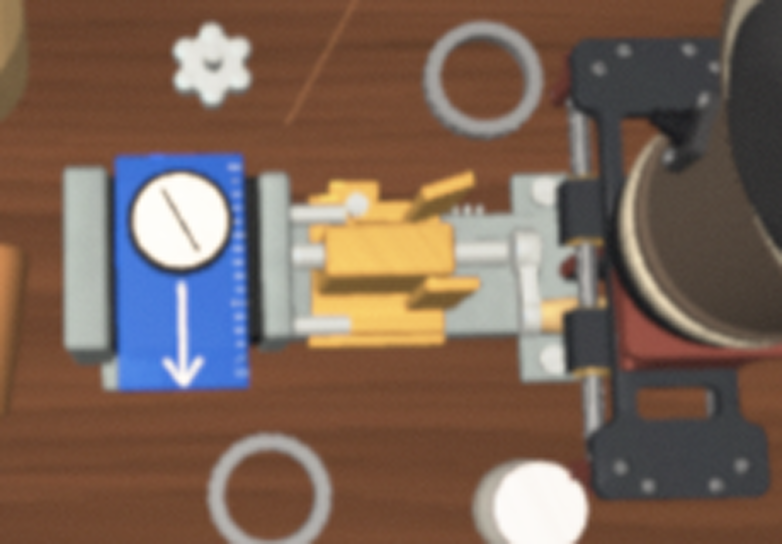

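```bash
python3 - <<'E'
from h import *
r.gripper_to(.046,20)
o=r.observe();print(o['time'],np.round(o['ft_force'],1),o['gripper_width'])
cv2.imwrite('pics/w28.png',optics.capture('wrist'))
r.finish_job()
E
```

```text
56.125 [-0.8  0.5 -0.6] 0.04563111190689831
the job is handed in; nothing more can be done
```

View pics/w28.png

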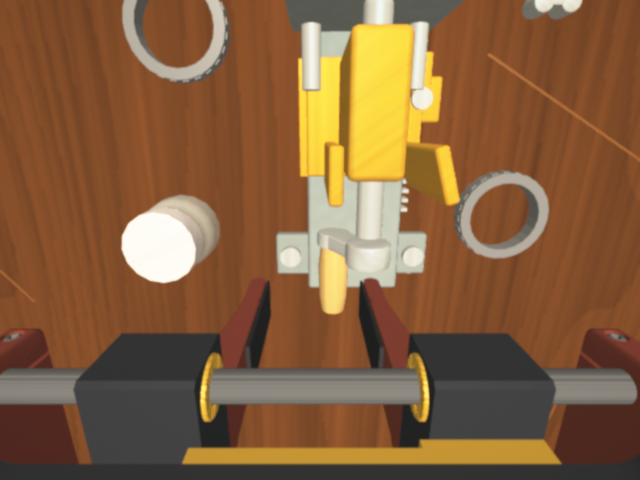

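I handed the job in at 56.1 s, but the clamp was almost certainly not tight at that point. I expect the final 25–100 N check to fail.

**What worked**
- I chose the larger blue compass, the one in the cradle.
- I squeezed the lever fully (39 mm across the fingers), slid the carriage about 49 mm and pressed the compass home and square.
- I then let the lever go. Afterwards the paddle stood as far from the lug as it did free (about 52 mm in both measurements), so I judged the pin down in the rack.
- In the pictures I looked at, the bystanders and the other compasses had not visibly moved, though I did not measure this. No force I read came near the limits.

**What failed**
- I wound the crank past the bite. I estimated about 40–50 N on the compass, from up to 9.8 N of drag at the grip and 1.3–1.5 mm of jaw give.
- Each time I let the grip go, the crank turned back:
  - The first release left it about 2 rad back.
  - On the second I opened the fingers slowly, and the grip followed the left finger back, pushing on it with about 2–4 N.
  - Two hurried rewinds ended the same way.
- The last picture, just before hand-in, shows the crank at the lower left, below where the jaw bit.

**Unresolved**
- This disagrees with the note that the screw stays where it is left. I did not find the cause. It could be that friction could not hold the load with the crank on the rising side, or that my release or my load estimate was wrong.
- I blamed the first fall-back on pad slip, then on a kick from the opening fingers. Later pictures did not support either.

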